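# Load the mounts in two closed-up rows and lock the fence

### The arm

A 7-joint arm with a two-finger parallel gripper is mounted at the origin on a cart in front of the work surface, level with it; the furniture and walls round the work are solid. World frame = base frame: x ahead of the robot, y to its left, z up, the work surface at z = 0. Lengths are in m, angles in rad, forces in N, time in s.
With the tool pointing down it reaches from about 0.425 to 0.925 m from the base axis. Payload 6.8 kg.
Tool frame: the origin (TCP) lies on the centre line of the jaws, within the pads' length; the fingertips stand 17 mm ahead of it and the grasp point (between the pads) lies 2 mm behind it; z points along the fingers, x is the direction in which the jaws open and shut, and the axes are right-handed (so a half turn about z gives the same grasp; the last joint's range is limited). The gripper opens to 85 mm and grips with 20 to 120 N. Pads are 22 mm wide; open, the fingers measure 114 mm over their backs; the gripper's body (76 mm by 85 mm) begins 54 mm behind the grasp point. The pads swing forward as they close: fully open they stand 13 mm farther back than shut.
Start: joints at [1.154, 0.477, 0.022, 1.555, -0.011, 1.109, -0.083], TCP at [0.205, -0.643, 0.226] pointing down, gripper open.
Joint ranges: [-2.96, 2.96], [-0.34, 2.1], [-1.41, 1.46], [0.24, 2.44], [-1.37, 4.51], [0.17, 1.92], [-2.96, 2.96]. Speed limits (rad/s): [2.39, 2.39, 3.14, 3.14, 3.14, 3.14, 3.14].

### API

Orientations are given as a rotation vector (axis times angle).
In Python, from bench import r gives the robot as it stands.
- The arm moves only by the tool arm_command, never from a script. Its argument "increments" is a list of rows, each a list of 3 entries, a list of its own where there are three numbers: the shift along the world's x, y, z in m, then the turn, a rotation vector about the world's x, y, z in rad, then the opening in per cent of the stroke, from 0 (shut) to 100 (fully open). A call has 1 to 10 rows; each row is the pose to reach, as a shift and turn from the pose commanded when the call began; what a row does not reach only later rows make up. A row lasts 1/10 s, in which the tool goes at most 50 mm and 8.59 degrees, less where a joint would pass 70% of its speed; a pose out of reach is approached as far as the arm can. A call with a gripper value outside its range is refused whole. The fingers move at their own pace and stop on an object; "newtons" is the grip in N (left out, the last holds). Time passes only in rows, so rows that repeat a pose let the fingers close. It gives the time, the measured TCP pose, the force and the opening at its end, in the units of the state.
- r.get_obs(): the state, without advancing time (a new reading comes with each control period).
- r.grab_frame(name): name is "scene" or "side" or "wrist"; returns the picture (400x640x3 uint8, blue, green, red); there is no depth.
- r.camera_model(name): a dict with "camera_matrix" (3x3 intrinsics, pixels), "camera_from_world" (4x4, takes a point from world to camera coordinates). Camera axes: x right, y down, z forward; pixel columns grow to the right and rows downward; lengths in m; the calibration is good to about 2 mm. A picture is of the moment at which its call begins: read the wrist's pose just before it. camera_model takes no time and is no camera call; for the wrist camera it gives the pose at the moment of the call.
- r.hand_in(): hands the job in, once; it reports no verdict.
The state is a dict: "clock": time; "joints": joint angles; "qvel": joint speeds; "tau": joint torques, N m; "tcp_pos": TCP position; "orientation": TCP orientation; "contact_force": force on the tool from outside, world axes, zero at the start; "moment": the same for the moment, N m; "grip_width": finger opening in m.
Only numpy, scipy, OpenCV 4.12 (cv2) and the standard library are available. Lean on these libraries where they do the work, as an engineer would, in place of code of your own. Each camera call takes 0.05 s, during which the arm holds its last target. There are 200 camera calls.

### The job

Take the four 30 mm specimen mounts from the sloping drying rack and lay them flat, specimen face up, on the holding tray: the two amber ones in the lane marked amber, the two black ones in the lane marked black. Then slide the fence up gently until both rows are closed up tight between it and the end stop with no gaps left, and only then flip the red cam lever fully down to lock the fence. Leave the small amber mount in the middle of the rack and the other things lying about where they are.

Things in the scene. Friction and masses are not known exactly. Their poses are not given: they have to be found in the camera images.
- puck_a: sample mount: disc of amber (tan) mounting resin with a square metal specimen in its top face, 30 mm diameter, 16 mm thick; origin at the centre of its underside, z along its axis out of the top face. Starts leaning in the rack, top face outward; which station is not known in advance
- puck_d: sample mount: disc of amber (tan) mounting resin with a square metal specimen in its top face, 30 mm diameter, 15 mm thick; origin at the centre of its underside, z along its axis out of the top face. Starts leaning in the rack, top face outward; which station is not known in advance
- puck_b: sample mount: disc of black mounting resin with a square metal specimen in its top face, 30 mm diameter, 14 mm thick; origin at the centre of its underside, z along its axis out of the top face. Starts leaning in the rack, top face outward; which station is not known in advance
- puck_e: sample mount: disc of black mounting resin with a square metal specimen in its top face, 30 mm diameter, 15 mm thick; origin at the centre of its underside, z along its axis out of the top face. Starts leaning in the rack, top face outward; which station is not known in advance
- puck_c: small amber mount, 25 mm diameter, 18 mm thick, in the middle station of the rack; stays there. Origin at the centre of its underside
- rack: fixed white drying rack, 280 mm wide (y); origin under its foot. Face slopes 35 degrees, low edge towards the robot, outward normal (-0.574, 0, 0.819). Five stations at y = -112, -56, 0, 56, 112 mm: a mount lies on the slope, its lower rim on two pins 9 mm tall, sides (along y) free for fingers; underside of a 30 mm mount centred at x 0, z 32 mm
- tray: fixed aluminium tray, 164 (x) x 180 (y) mm, bed 8 mm above the worktop; origin under its centre, x away from the robot. Two lanes along x, 36 mm wide between 4 mm high ribs (x -30 to 60 mm): amber-marked at y +31, black-marked at y -31 mm. End stop: face at x +60 mm, 14 mm tall; closed-up mounts have centres at x 45 and 15 mm. Fence at the near end
- fence (a joint): slide of the fence along the tray's +x, m; its flat front face (13 mm tall, across both lanes) is at tray x = -0.045 + value; 0 fully back, travel 0.060; slides with about 3 N; closes on two full rows near 0.045. With the cam lever down it is clamped
- fence_grip (a point): centre of the black grip in the middle of the fence, 48 mm above the worktop: a block 18 mm (x) x 20 mm (y) x 16 mm tall, top at 56 mm, on a 14 x 16 mm neck
- lever (a joint): red cam lever on the fence's right end (tray -y side), hinge axis along the tray's x at tray y = -75 mm, 28 mm above the worktop, rides with the fence; 0 = upright (free), grows as it is flipped outwards to the tray's -y; 1.45 rad = stop, fully down (locked). From about 0.7 rad the cam bites: firm push, 6 to 8 N at its end
- lever_tip (a point): end of the lever, 59 mm from its hinge; the handle there is 16 mm (x) x 9 mm thick and 26 mm long
- marker: bystander: red marker pen, 126 mm long, 16 mm thick, lying at the right front; origin at the centre of the underside
- big_puck: bystander: large amber mount, 38 mm diameter, 18 mm thick, on the worktop at the left front; origin at the centre of the underside
Things that resemble listed ones, but are neither listed nor needed, are in the scene too. What is shaped like the puck_e but purple or yellow is not meant.

How it is judged:
By the outcome, as a careful person would: the job done as asked, in the order asked, and still so for the second after the job is handed in, with the robot touching nothing.
It also fails if it takes over 72 s, if anything falls off the work surface, if the arm or the gripper's body presses on something with over 40 N, if the wrist force passes 120 N, or if a joint passes its speed limit or range.

## Working session

There is one attempt and no reset: what is moved stays moved. The work goes in short steps, Python scripts to look and compute and a tool call to move; the robot and the scene stay as the last step left them, time stands still between calls to the robot, and variables do not carry over. Pictures are saved under pics/ and viewed, about 8 in all and at most 12, crops included, and the job is handed in when it is done.

Besides the shell and the picture viewer there is one more tool, called in YAML: its name, and indented under it one key for each argument. arm_command: Moves the arm, as the interface text tells. Its arguments: {"type":"object","properties":{"increments":{"type":"array","items":{"type":"array"}},"newtons":{"type":"number"}},"required":["increments"]}

```bash
mkdir -p pics; ls; python3 - <<'E'
from bench import r
import cv2,numpy as np
o=r.get_obs();print(o)
for n in("scene","side"):
    f=r.grab_frame(n);cv2.imwrite(f"pics/{n}0.png",f);m=r.camera_model(n);print(n,np.round(m["camera_matrix"],1).tolist(),np.round(m["camera_from_world"],4).tolist())
E
```

```text
pics
{'clock': 0.0, 'joints': array([ 1.15389241,  0.47782903,  0.02230051,  1.55645935, -0.01148487,
        1.10932788, -0.08310304]), 'qvel': array([ 0.00096722,  0.0009524 ,  0.00065868, -0.00076574,  0.00088579,
       -0.00103431, -0.00030036]), 'tau': array([-1.21029858e-03, -5.96451902e+01,  1.60721295e+00, -2.81200737e+01,
        1.24255262e-02,  9.34130891e-03,  8.16309034e-05]), 'tcp_pos': array([ 0.20496056, -0.64248137,  0.22540225]), 'orientation': array([-2.53589227e+00,  1.85271162e+00,  2.52530414e-03]), 'contact_force': array([-0.03972781,  0.99550704, -0.09233085]), 'moment': array([-0.0114869 , -0.02083413,  0.02428668]), 'grip_width': 0.08520915721230815}
scene [[417.8, 0.0, 315.3], [0.0, 417.8, 202.1], [0.0, 0.0, 1.0]] [[0.8311, -0.5561, 0.0056, -0.4375], [-0.4145, -0.6261, -0.6605, 0.277], [0.3707, 0.5466, -0.7508, 0.743], [0.0, 0.0, 0.0, 1.0]]
side [[476.0, 0.0, 321.1], [0.0, 476.0, 195.9], [0.0, 0.0, 1.0]] [[-0.8376, -0.5458, -0.0223, 0.4843], [-0.2552, 0.4271, -0.8674, 0.197], [0.483, -0.7209, -0.4971, 0.8407], [0.0, 0.0, 0.0, 1.0]]
```

View pics/scene0.png

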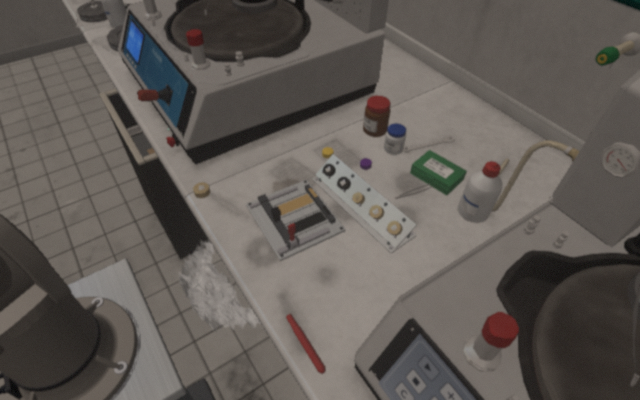

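View pics/side0.png

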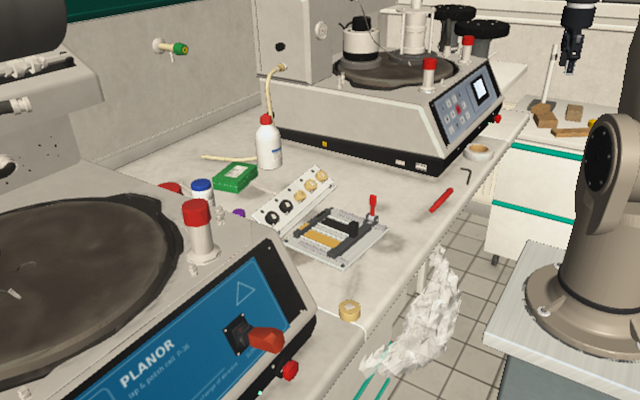

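```bash
python3 - <<'E'
import cv2
a=cv2.imread("pics/scene0.png")[148:263,236:426];b=cv2.imread("pics/side0.png")[155:275,236:396]
cv2.imwrite("pics/c1.png",cv2.convertScaleAbs(cv2.resize(a,None,fx=4,fy=4,interpolation=2),alpha=1.3));cv2.imwrite("pics/c2.png",cv2.resize(b,None,fx=5,fy=5,interpolation=2)[:600])
E
```

```text
(no output)
```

View pics/c1.png

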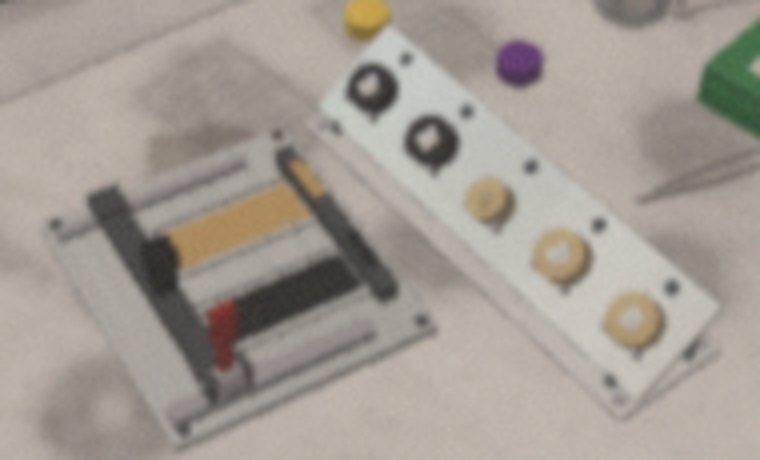

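View pics/c2.png

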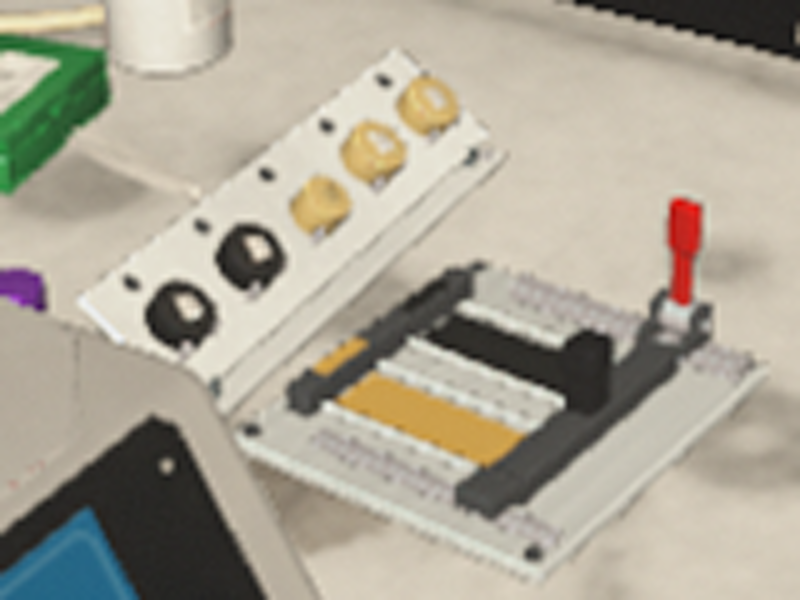

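```bash
cat > h.py <<'E'
from bench import r
import numpy as np,cv2
def ray(m,px):
    K=np.array(m["camera_matrix"]);T=np.array(m["camera_from_world"]);R=T[:3,:3]
    return -R.T@T[:3,3], R.T@np.linalg.solve(K,[px[0],px[1],1.])
def onz(m,px,z):
    c,d=ray(m,px);return c+d*(z-c[2])/d[2]
def proj(m,P):
    T=np.array(m["camera_from_world"]);q=np.array(m["camera_matrix"])@(T[:3,:3]@np.asarray(P)+T[:3,3]);return q[:2]/q[2]
def tri(ms,pxs):
    A=np.zeros((3,3));b=np.zeros(3);L=[]
    for m,p in zip(ms,pxs):
        c,d=ray(m,p);d/=np.linalg.norm(d);M=np.eye(3)-np.outer(d,d);A+=M;b+=M@c;L.append((c,M))
    X=np.linalg.solve(A,b);return X,max(np.linalg.norm(M@(X-c)) for c,M in L)
E
python3 - <<'E'
from h import *
np.set_printoptions(precision=4,suppress=True)
S=r.camera_model("scene");D=r.camera_model("side")
s=lambda x,y:(235.6+x/4,147.6+y/4)
d=lambda x,y:(235.6+x/5,154.6+y/5)
print("tray scene",*[onz(S,s(*p),.008) for p in[(45,228),(183,447),(436,330),(278,130)]],sep="\n")
print("tray side",*[onz(D,d(*p),.008) for p in[(545,580),(768,372)]],sep="\n")
for n,a,b in[("b1",(370,86),(187,306)),("b2",(430,138),(257,247)),("c",(489,200),(326,203)),("a1",(561,253),(382,144)),("a2",(632,318),(434,94)),
 ("levertip",(222,305),(684,203)),("gripTop",(158,243),(590,340)),("rackTopL",(390,27),(82,300)),("rackTopR",(718,306),(397,50))]:
    print(n,*tri((S,D),(s(*a),d(*b))))
E
```

```text
tray scene
[0.4288 0.1408 0.008 ]
[ 0.4182 -0.0341  0.008 ]
[ 0.5742 -0.0452  0.008 ]
[0.5852 0.1329 0.008 ]
tray side
[0.4246 0.1512 0.008 ]
[ 0.4146 -0.0257  0.008 ]
b1 [0.6344 0.1059 0.0417] 0.0005520378938037823
b2 [0.6378 0.05   0.0427] 0.00021962403773667603
c [ 0.6386 -0.0053  0.0388] 0.00018193605148360015
a1 [ 0.6444 -0.0614  0.0434] 0.000515158723666508
a2 [ 0.6484 -0.117   0.0444] 0.0010780778689860177
levertip [ 0.4552 -0.0187  0.0857] 0.0002661345667969828
gripTop [0.4593 0.0569 0.0562] 0.0005082406099348916
rackTopL [0.6694 0.1351 0.0494] 0.0002627739531267071
rackTopR [ 0.6868 -0.1396  0.0508] 0.00036365993179542425
```

```bash
python3 - <<'E'
from h import *
np.set_printoptions(precision=3,suppress=True)
S=r.camera_model("scene");D=r.camera_model("side")
print(onz(D,(432,177),0),onz(D,(525,118),0),onz(D,(275,125),0),"lamp/cap",onz(D,(430,60),.2),onz(S,(357,375),.1))
print("planor",onz(D,(315,300),.1),onz(S,(190,155),0.),onz(S,(383,60),0.1))
E
```

```text
[ 0.432 -0.323  0.   ] [ 0.323 -0.899  0.   ] [ 1.038 -0.414  0.   ] lamp/cap [ 0.622 -0.734  0.2  ] [ 0.38 -0.33  0.1 ]
planor [0.369 0.335 0.1  ] [0.387 0.383 0.   ] [0.994 0.344 0.1  ]
```

arm_command:
  increments:
    - [[0,0.03,0.05],[0,0,0],100]
    - [[0.02,0.07,0.09],[0,0,-0.05],100]
    - [[0.04,0.115,0.12],[0,0,-0.1],100]
    - [[0.06,0.16,0.12],[0,0,-0.15],100]
    - [[0.08,0.21,0.12],[0,0,-0.2],60]
    - [[0.1,0.255,0.12],[0,0,-0.24],60]
    - [[0.12,0.3,0.12],[0,0,-0.24],60]
    - [[0.14,0.345,0.12],[0,0,-0.24],60]
    - [[0.16,0.39,0.12],[0,0,-0.24],60]
    - [[0.18,0.435,0.12],[0,0,-0.24],60]

```text
clock: 1.1
tcp_pos: [0.3767, -0.2253, 0.3463]
orientation: [2.296, -2.144, 0.0]
contact_force: [0.3, -0.4, -1.0]
grip_width: 0.0511
```

arm_command:
  increments:
    - [[0.02,0.04,0],[0,0,0],60]
    - [[0.04,0.085,0],[0,0,0],60]
    - [[0.06,0.13,0],[0,0,0],60]
    - [[0.08,0.17,0],[0,0,0],60]
    - [[0.11,0.21,0],[0,0,0],60]
    - [[0.14,0.24,0],[0,0,0],60]
    - [[0.155,0.25,0],[0,0,0],60]
    - [[0.155,0.25,0],[0,0,0],60]

```text
clock: 1.9
tcp_pos: [0.5326, 0.0251, 0.3456]
orientation: [-2.3, 2.139, 0.003]
contact_force: [0.3, -0.8, 0.2]
grip_width: 0.0512
```

```bash
python3 - <<'E'
from h import *
np.set_printoptions(precision=4,suppress=True)
o=r.get_obs();print(o["clock"],o["tcp_pos"],o["orientation"],o["joints"]);m=r.camera_model("wrist");f=r.grab_frame("wrist");cv2.imwrite("pics/w1.png",f)
import pickle;pickle.dump(m,open("w1.pkl","wb"));T=np.array(m["camera_from_world"]);print(T,np.array(m["camera_matrix"]),-T[:3,:3].T@T[:3,3])
E
```

```text
1.9 [0.5326 0.0251 0.3456] [-2.3003  2.1389  0.0029] [ 0.3072  0.1913 -0.5436  1.7052  0.1011  1.2741 -1.7561]
[[ 0.0725 -0.9974 -0.0024 -0.013 ]
 [-0.9481 -0.0697  0.3103  0.4293]
 [-0.3096 -0.0202 -0.9506  0.6585]
 [ 0.      0.      0.      1.    ]] [[297.6887   0.     321.7556]
 [  0.     297.6887 198.7565]
 [  0.       0.       1.    ]] [0.6118 0.0302 0.4927]
```

View pics/w1.png

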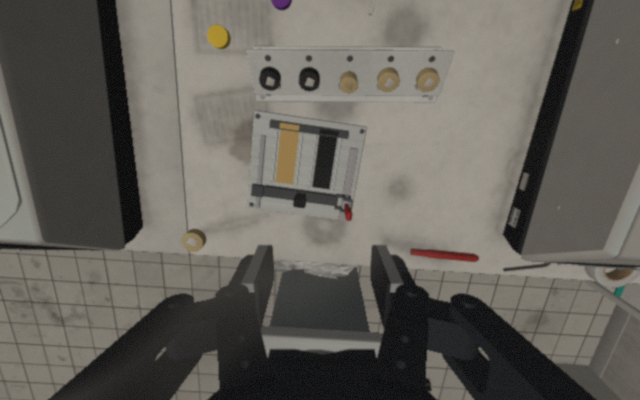

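```bash
python3 - <<'E'
import cv2
a=cv2.imread("pics/w1.png")[40:230,240:460]
cv2.imwrite("pics/c3.png",cv2.convertScaleAbs(cv2.resize(a,None,fx=3.5,fy=3.15789,interpolation=2),alpha=1.5))
E
```

```text
(no output)
```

View pics/c3.png

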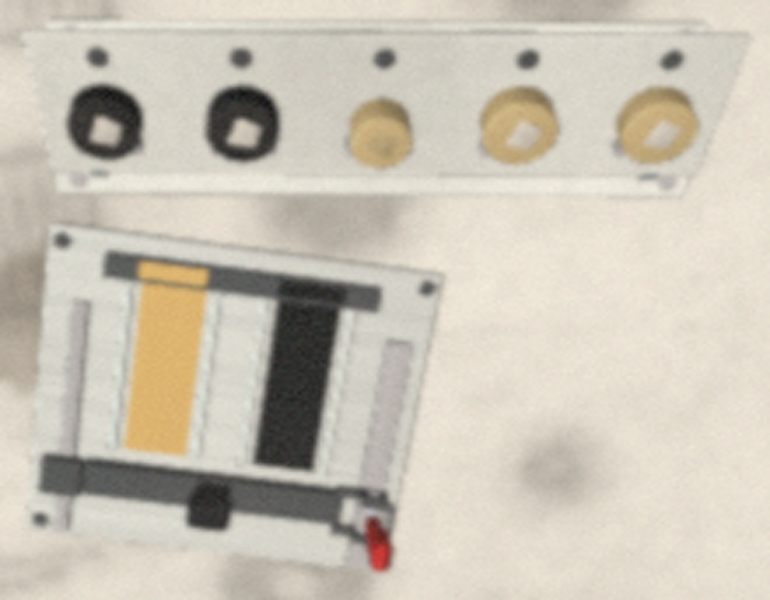

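```bash
python3 - <<'E'
from h import *
import pickle
np.set_printoptions(precision=4,suppress=True)
S=r.camera_model("scene");D=r.camera_model("side");W=pickle.load(open("w1.pkl","rb"))
s=lambda x,y:(235.6+x/4,147.6+y/4)
d=lambda x,y:(235.6+x/5,154.6+y/5)
w=lambda x,y:(239.6+x/3.5,39.6+y/3.15789)
print("tray W",*[onz(W,w(*p),.008) for p in[(52,224),(443,273),(28,528)]],sep="\n")
P=dict(amb_far=(172,284),blk_far=(309,299),amb_near=(156,451),blk_near=(284,465),NLscrew=(40,518),FLscrew=(62,239),FRscrew=(428,287))
for k,p in P.items(): print(k,onz(W,w(*p),.008))
Q=[]
for n,a,b,c in[("b1",(370,86),(187,306),(106,130)),("b2",(430,138),(257,247),(244,133)),("c",(489,200),(326,203),(382,146)),("a1",(561,253),(382,144),(522,134)),("a2",(632,318),(434,94),(658,134)),
 ("levertip",(222,305),(684,203),(376,524)),("gripTop",(158,243),(590,340),(211,498))]:
    X,e=tri((S,D,W),(s(*a),d(*b),w(*c)));print(n,X,e,"SD",tri((S,D),(s(*a),d(*b)))[0],"SW",tri((S,W),(s(*a),w(*c)))[0],"DW",tri((W,D),(w(*c),d(*b)))[0])
# fit square tray from all
E
```

```text
tray W
[0.5909 0.1353 0.008 ]
[ 0.5801 -0.0415  0.008 ]
[0.43   0.1467 0.008 ]
amb_far [0.5658 0.0808 0.008 ]
blk_far [0.5629 0.018  0.008 ]
amb_near [0.4782 0.0851 0.008 ]
blk_near [0.475  0.0232 0.008 ]
NLscrew [0.4362 0.1408 0.008 ]
FLscrew [0.584  0.1308 0.008 ]
FRscrew [ 0.5728 -0.0355  0.008 ]
b1 [0.6344 0.1061 0.0418] 0.0006158078063305689 SD [0.6344 0.1059 0.0417] SW [0.6344 0.1065 0.0405] DW [0.6344 0.1063 0.0424]
b2 [0.6374 0.0503 0.0428] 0.0005650595846852396 SD [0.6378 0.05   0.0427] SW [0.6374 0.0505 0.0422] DW [0.6371 0.0508 0.0434]
c [ 0.6374 -0.0053  0.0394] 0.0015699182564387114 SD [ 0.6386 -0.0053  0.0388] SW [ 0.6366 -0.006   0.0409] DW [ 0.6367 -0.0048  0.0396]
a1 [ 0.6446 -0.0611  0.0433] 0.000636608499700539 SD [ 0.6444 -0.0614  0.0434] SW [ 0.6449 -0.0609  0.0433] DW [ 0.6444 -0.0611  0.0431]
a2 [ 0.6485 -0.1162  0.0441] 0.0012949671453372457 SD [ 0.6484 -0.117   0.0444] SW [ 0.6489 -0.116   0.0415] DW [ 0.6482 -0.1145  0.0462]
levertip [ 0.4609 -0.018   0.081 ] 0.008714140558148457 SD [ 0.4552 -0.0187  0.0857] SW [ 0.4632 -0.0139  0.0729] DW [ 0.4637 -0.0206  0.0798]
gripTop [0.463  0.0558 0.0533] 0.005412580956693381 SD [0.4593 0.0569 0.0562] SW [0.4644 0.0579 0.0505] DW [0.4648 0.053  0.0508]
```

arm_command:
  increments:
    - [[0.0114,-0.0126,-0.036],[0.0055,-0.087,0],52]
    - [[0.0227,-0.0252,-0.073],[0.011,-0.174,0],52]
    - [[0.034,-0.038,-0.109],[0.0165,-0.261,-0.002],52]
    - [[0.0454,-0.0505,-0.1455],[0.022,-0.349,-0.003],52]
    - [[0.0568,-0.063,-0.182],[0.0275,-0.436,-0.004],52]
    - [[0.068,-0.0757,-0.218],[0.033,-0.523,-0.005],52]
    - [[0.0795,-0.0883,-0.2546],[0.038,-0.61,-0.006],52]
    - [[0.0795,-0.0883,-0.2546],[0.038,-0.61,-0.006],52]
    - [[0.0795,-0.0883,-0.2546],[0.038,-0.61,-0.006],52]

```text
clock: 2.85
tcp_pos: [0.579, -0.07, 0.0837]
orientation: [-2.087, 1.91, -0.475]
contact_force: [-1.2, -0.5, -2.3]
grip_width: 0.0447
```

```bash
cat >> h.py <<'E'
from scipy.spatial.transform import Rotation as Ro
O=np.array([.6497,-.0047,0]);rk=np.deg2rad(3.63)
def rack_tcp(y,out=0,d=.022):
    c,s=np.cos(rk),np.sin(rk);l=d+out;p=np.array([-.5736*l,y,.032+.8192*l])
    return O+[c*p[0]-s*p[1],s*p[0]+c*p[1],p[2]]
C=np.array([.5035,.0527,0]);ty=np.deg2rad(-3.85)
def tray(x,y,z):
    c,s=np.cos(ty),np.sin(ty);return C+[c*x-s*y,s*x+c*y,z]
def rot(yaw,tilt): # jaw along -y of frame with given yaw, tool z tilted towards +x by tilt
    c,s=np.cos(yaw),np.sin(yaw);x=np.array([s,-c,0]);z=np.array([np.sin(tilt)*c,np.sin(tilt)*s,-np.cos(tilt)])
    return Ro.from_matrix(np.array([x,np.cross(z,x),z]).T)
def go(p,R,tag=""):
    o=r.get_obs();np.set_printoptions(precision=4,suppress=True)
    print(tag,"shift",np.round(p-o["tcp_pos"],4),"turn",(R*Ro.from_rotvec(o["orientation"]).inv()).as_rotvec())
E
python3 - <<'E'
from h import *
o=r.get_obs();print(o["clock"],o["tcp_pos"],o["joints"])
go(rack_tcp(-.056),rot(rk,np.deg2rad(35)),"grasp")
m=r.camera_model("wrist");f=r.grab_frame("wrist");cv2.imwrite("pics/w2.png",f)
E
```

```text
2.85 [ 0.57896316 -0.06995098  0.0836543 ] [ 0.64695634  0.48549626 -0.76978596  2.18723955  1.20957368  0.37066654
 -2.57637203]
grasp shift [ 0.0617  0.0086 -0.0336] turn [ 0.0697 -0.1803 -0.0072]
```

View pics/w2.png

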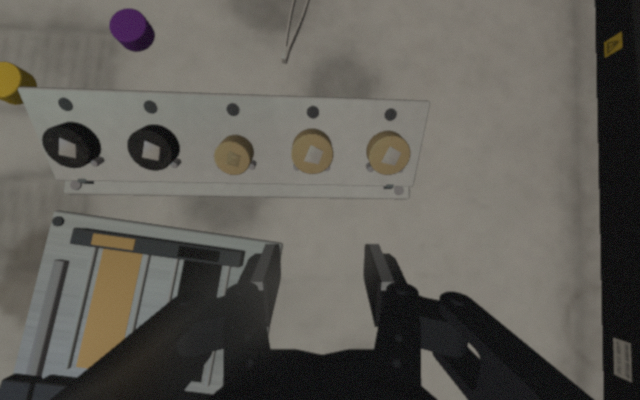

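```bash
cat >> h.py <<'E'
dl=12.0; H=.0065; TIP=.0166
def rack_g(y,back=0,tilt=35-dl):
    c,s=np.cos(rk),np.sin(rk);R=rot(rk,np.deg2rad(tilt));p=np.array([-.5736*H,y,.032+.8192*H])
    w=O+[c*p[0]-s*p[1],s*p[0]+c*p[1],p[2]]
    return w-R.apply([0,0,TIP+back]),R
def tray_g(x,y,up=0,tilt=-dl):
    R=rot(ty,np.deg2rad(tilt));return tray(x,y,.008+H+up)-R.apply([0,0,TIP]),R
E
python3 - <<'E'
from h import *
print(r.get_obs()["tcp_pos"])
go(*rack_g(-.056,.035),"pre");go(*rack_g(-.056),"grasp");print(rack_g(-.056)[0])
E
```

```text
[ 0.57650608 -0.07105348  0.07977519]
pre shift [0.0529 0.009  0.005 ] turn [ 0.0548  0.0239 -0.015 ]
grasp shift [ 0.0665  0.0098 -0.0272] turn [ 0.0548  0.0239 -0.015 ]
[ 0.6431 -0.0612  0.0526]
```

arm_command:
  increments:
    - [[0.005,0.003,0.03],[0.02,0.01,-0.005],52]
    - [[0.03,0.006,0.03],[0.055,0.024,-0.015],52]
    - [[0.053,0.009,0.01],[0.055,0.024,-0.015],52]
    - [[0.053,0.009,0.005],[0.055,0.024,-0.015],52]
    - [[0.053,0.009,0.005],[0.055,0.024,-0.015],52]
    - [[0.053,0.009,0.005],[0.055,0.024,-0.015],52]
    - [[0.053,0.009,0.005],[0.055,0.024,-0.015],52]

```text
clock: 3.6
tcp_pos: [0.6315, -0.0585, 0.0889]
orientation: [-2.055, 1.929, -0.393]
contact_force: [1.6, -0.0, -0.4]
grip_width: 0.0445
```

```bash
python3 - <<'E'
from h import *
o=r.get_obs();print(o["tcp_pos"],o["joints"],o["qvel"])
go(*rack_g(-.056,.035),"pre");go(*rack_g(-.056),"grasp")
E
```

```text
[ 0.63145571 -0.05846239  0.08891219] [ 0.66290942  0.5702087  -0.81996181  2.04626303  1.01089267  0.44321493
 -2.37495966] [ 0.00180909  0.00306263 -0.00559238 -0.00686249  0.00931314  0.001363
 -0.0074544 ]
pre shift [-0.0021 -0.0036 -0.0041] turn [-0.0026  0.0027 -0.0007]
grasp shift [ 0.0116 -0.0028 -0.0363] turn [-0.0026  0.0027 -0.0007]
```

arm_command:
  increments:
    - [[0.0,-0.0028,-0.009],[-0.003,0.003,0],52]
    - [[0.007,-0.0028,-0.021],[-0.003,0.003,0],52]
    - [[0.0116,-0.0028,-0.0363],[-0.003,0.003,0],52]
    - [[0.0116,-0.0028,-0.0363],[-0.003,0.003,0],52]
    - [[0.0116,-0.0028,-0.0363],[-0.003,0.003,0],52]

```text
clock: 4.1
tcp_pos: [0.6433, -0.061, 0.0518]
orientation: [-2.059, 1.931, -0.391]
contact_force: [-0.1, -0.7, 0.1]
grip_width: 0.0443
```

```bash
python3 - <<'E'
from h import *
o=r.get_obs();print(o["tcp_pos"],o["joints"],o["contact_force"])
go(*rack_g(-.056),"grasp")
f=r.grab_frame("wrist");cv2.imwrite("pics/w3.png",cv2.convertScaleAbs(f[60:360,120:520],alpha=1.5))
E
```

```text
[ 0.64326129 -0.06100319  0.0517907 ] [ 0.58968227  0.6277952  -0.73097607  2.03462684  1.12044154  0.40094699
 -2.47027072] [-0.11481698 -0.66461302  0.09296529]
grasp shift [-0.0002 -0.0002  0.0008] turn [-0.0004 -0.0012 -0.0009]
```

View pics/w3.png

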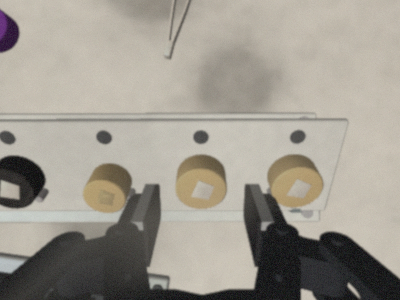

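arm_command:
  increments:
    - [[0,0,0],[0,0,0],25]
    - [[0,0,0],[0,0,0],25]
    - [[0,0,0],[0,0,0],25]
    - [[0,0,0],[0,0,0],25]
    - [[-0.008,0,0.014],[0,0,0],25]
    - [[-0.024,-0.001,0.035],[0,0,0],25]
    - [[-0.034,-0.001,0.06],[0,0,0],25]
  newtons: 50

```text
clock: 4.85
tcp_pos: [0.6082, -0.062, 0.1117]
orientation: [-2.06, 1.932, -0.39]
contact_force: [-0.3, -1.2, 0.1]
grip_width: 0.0211
```

```bash
python3 - <<'E'
from h import *
o=r.get_obs();print(o["tcp_pos"],o["joints"],o["grip_width"])
go(*tray_g(.042,.031,.03),"above");go(*tray_g(.042,.031),"place")
f=r.grab_frame("wrist");cv2.imwrite("pics/w4.png",cv2.convertScaleAbs(f[60:360,120:520],alpha=1.5))
E
```

```text
[ 0.60816469 -0.06200027  0.1117425 ] [ 0.73457118  0.51612711 -0.88471676  2.07812661  0.92977675  0.46223272
 -2.30284647] 0.02109589184881448
above shift [-0.0572  0.1426 -0.051 ] turn [ 0.0004  0.6087 -0.1273]
place shift [-0.0572  0.1426 -0.081 ] turn [ 0.0004  0.6087 -0.1273]
```

View pics/w4.png

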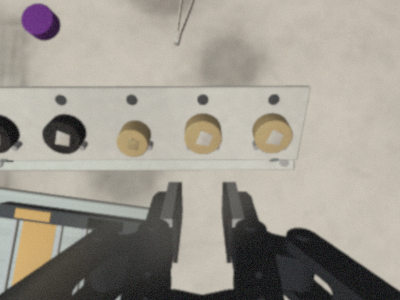

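arm_command:
  increments:
    - [[-0.025,-0.02,0],[-0.006,0.1,0],35]
    - [[-0.05,-0.04,-0.005],[-0.013,0.2,0],35]
    - [[-0.078,-0.058,-0.03],[-0.02,0.3,0],35]
    - [[-0.078,-0.058,-0.06],[-0.025,0.4,0],35]
    - [[-0.078,-0.058,-0.075],[-0.025,0.4,0],35]
    - [[-0.078,-0.058,-0.08],[-0.025,0.4,0],35]
    - [[-0.078,-0.058,-0.084],[-0.025,0.4,0],35]
    - [[-0.078,-0.058,-0.088],[-0.025,0.4,0],35]

```text
clock: 5.7
tcp_pos: [0.5319, -0.1196, 0.0247]
orientation: [-2.29, 2.147, -0.002]
contact_force: [-0.1, 0.2, -0.2]
grip_width: 0.0296
```

arm_command:
  increments:
    - [[0,0,-0.003],[0,0,0],35]
    - [[0,0,-0.006],[0,0,0],35]
    - [[0,0,-0.008],[0,0,0],35]
    - [[0,0,-0.01],[0,0,0],35]

```text
clock: 6.1
tcp_pos: [0.5319, -0.1201, 0.0142]
orientation: [-2.29, 2.149, -0.0]
contact_force: [0.6, 0.6, -0.4]
grip_width: 0.0299
```

```bash
python3 - <<'E'
from h import *
o=r.get_obs();print(o["tcp_pos"],o["contact_force"])
f=r.grab_frame("side");m=r.camera_model("side");p=proj(m,o["tcp_pos"]);print(p)
x,y=map(int,p);c=f[max(0,y-60):y+40,max(0,x-60):x+60];cv2.imwrite("pics/s1.png",cv2.resize(c,None,fx=5,fy=5,interpolation=2))
for t in(-.015,0,.017):print(t,(proj(m,o["tcp_pos"]+[0,0,-t])-[x-60,y-60])*5)
E
```

```text
[ 0.53187868 -0.1201448   0.0141533 ] [ 0.62375842  0.59774622 -0.40981248]
[363.22328387 195.01919065]
-0.015 [301.77720341 273.5934893 ]
0 [301.11641933 300.09595324]
0.017 [300.37757727 329.72913556]
```

View pics/s1.png

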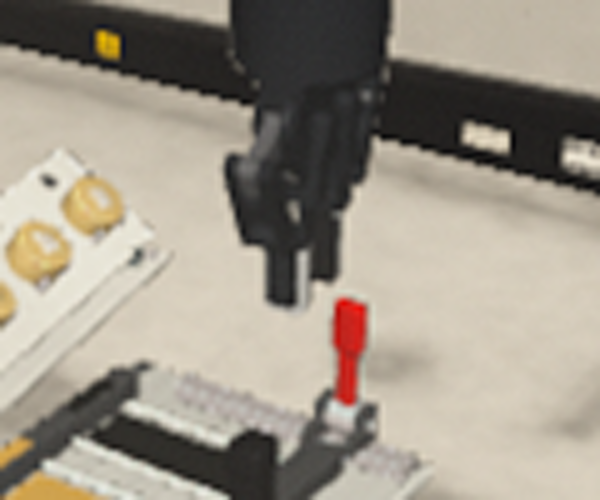

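arm_command:
  increments:
    - [[0,0,-0.004],[0,0,0],35]
    - [[0,0,-0.008],[0,0,0],35]
    - [[0,0,-0.01],[0,0,0],35]
    - [[0,0,-0.012],[0,0,0],35]
    - [[0,0,-0.014],[0,0,0],35]

```text
clock: 6.65
tcp_pos: [0.5318, -0.12, -0.0002]
orientation: [-2.29, 2.149, 0.001]
contact_force: [-0.2, 0.3, 0.0]
grip_width: 0.0298
```

arm_command:
  increments:
    - [[0,0,-0.002],[0,0,0],35]
    - [[0,0,-0.004],[0,0,0],35]
    - [[0,0,-0.006],[0,0,0],35]

```text
clock: 6.95
tcp_pos: [0.5318, -0.1201, -0.0053]
orientation: [-2.291, 2.15, 0.0]
contact_force: [-9.4, -1.2, 30.2]
grip_width: 0.0297
```

```bash
sed -i 's/TIP=.0166/TIP=-.0045/' h.py; python3 - <<'E'
from h import *
go(*rack_g(-.056,.035),"pre");go(*rack_g(-.056),"grasp")
E
```

```text
pre shift [0.1058 0.0585 0.0707] turn [ 0.0251 -0.4004 -0.0002]
grasp shift [0.1194 0.0594 0.0385] turn [ 0.0251 -0.4004 -0.0002]
```

arm_command:
  increments:
    - [[0,0,0.04],[0,0,0],52]
    - [[0.01,0,0.075],[0.006,-0.1,0],52]
    - [[0.04,0.02,0.09],[0.013,-0.2,0],52]
    - [[0.075,0.04,0.085],[0.02,-0.3,0],52]
    - [[0.106,0.0585,0.075],[0.025,-0.4,0],52]
    - [[0.106,0.0585,0.0707],[0.025,-0.4,0],52]
    - [[0.111,0.059,0.058],[0.025,-0.4,0],52]
    - [[0.1195,0.0594,0.04],[0.025,-0.4,0],52]
    - [[0.1195,0.0594,0.0385],[0.025,-0.4,0],52]
    - [[0.1195,0.0594,0.0385],[0.025,-0.4,0],52]

```text
clock: 7.95
tcp_pos: [0.6506, -0.061, 0.0321]
orientation: [-2.059, 1.933, -0.391]
contact_force: [-0.4, 0.0, 0.1]
grip_width: 0.0443
```

```bash
python3 - <<'E'
from h import *
go(*rack_g(-.056),"grasp");print(r.get_obs()["joints"])
E
```

```text
grasp shift [0.0007 0.0003 0.0011] turn [-0.0003 -0.002  -0.0002]
[ 0.545   0.6571 -0.6776  2.0251  1.1765  0.3743 -2.5245]
```

arm_command:
  increments:
    - [[0,0,0],[0,0,0],25]
    - [[0,0,0],[0,0,0],25]
    - [[0,0,0],[0,0,0],25]
    - [[0,0,0],[0,0,0],25]
  newtons: 50

```text
clock: 8.35
tcp_pos: [0.6512, -0.0603, 0.0336]
orientation: [-2.058, 1.93, -0.393]
contact_force: [-4.5, 0.4, 6.8]
grip_width: 0.0269
```

arm_command:
  increments:
    - [[0,0,0],[0,0,0],25]
    - [[-0.006,0,0.009],[0,0,0],25]
    - [[-0.012,-0.001,0.018],[0,0,0],25]

```text
clock: 8.65
tcp_pos: [0.6387, -0.0619, 0.0513]
orientation: [-2.059, 1.931, -0.392]
contact_force: [-0.3, 0.5, -0.5]
grip_width: 0.0273
```

```bash
python3 - <<'E'
from h import *
o=r.get_obs();print(o["tcp_pos"],o["contact_force"],o["grip_width"])
f=r.grab_frame("side");m=r.camera_model("side");p=proj(m,o["tcp_pos"]);print(p);x,y=map(int,p)
a=cv2.resize(f[y-45:y+45,x-45:x+55],None,fx=4,fy=4,interpolation=2)
w=r.grab_frame("wrist");b=cv2.convertScaleAbs(cv2.resize(w[180:330,240:400],None,fx=2.4,fy=2.4,interpolation=2),alpha=1.5)
cv2.imwrite("pics/x1.png",np.hstack([a,b]));print(a.shape,b.shape)
E
```

```text
[ 0.63872754 -0.06186465  0.05128886] [-0.29710296  0.48499693 -0.4649208 ] 0.027347399383025998
[313.78381711 180.91890797]
(360, 400, 3) (360, 384, 3)
```

View pics/x1.png

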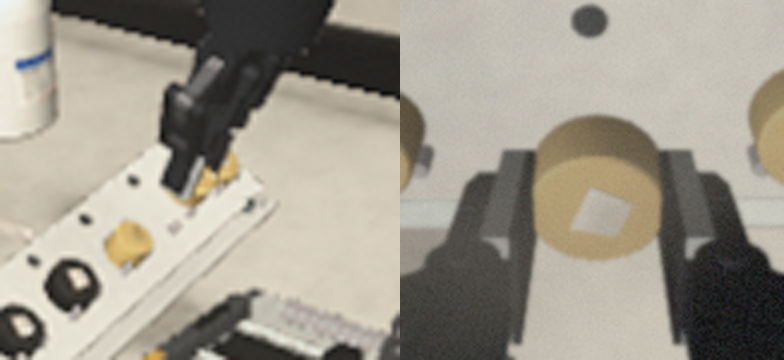

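```bash
python3 - <<'E'
from h import *
go(*tray_g(.042,.031,.03),"above");go(*tray_g(.042,.031),"place")
E
```

```text
above shift [-0.0924  0.1434 -0.012 ] turn [ 0.0018  0.6122 -0.1262]
place shift [-0.0924  0.1434 -0.042 ] turn [ 0.0018  0.6122 -0.1262]
```

arm_command:
  increments:
    - [[-0.015,0.005,0.035],[0,0,0],25]
    - [[-0.04,0.02,0.05],[0,0.1,-0.02],25]
    - [[-0.06,0.045,0.05],[0.001,0.2,-0.04],25]
    - [[-0.075,0.075,0.045],[0.001,0.3,-0.06],25]
    - [[-0.088,0.105,0.035],[0.001,0.41,-0.085],25]
    - [[-0.0924,0.13,0.02],[0.002,0.51,-0.105],25]
    - [[-0.0924,0.1434,0.005],[0.002,0.612,-0.126],25]
    - [[-0.0924,0.1434,-0.01],[0.002,0.612,-0.126],25]
    - [[-0.0924,0.1434,-0.025],[0.002,0.612,-0.126],25]
    - [[-0.0924,0.1434,-0.034],[0.002,0.612,-0.126],25]

```text
clock: 9.75
tcp_pos: [0.5456, 0.0801, 0.015]
orientation: [2.041, -2.183, -0.231]
contact_force: [-0.2, -0.2, -1.1]
grip_width: 0.0268
```

```bash
python3 - <<'E'
from h import *
go(*tray_g(.042,.031),"place");print(r.get_obs()["contact_force"])
E
```

```text
place shift [ 0.0009  0.0007 -0.0049] turn [-0.0004 -0.0014 -0.    ]
[-0.2147 -0.197  -1.1178]
```

arm_command:
  increments:
    - [[0.0005,0.0005,-0.002],[0,0,0],25]
    - [[0.0005,0.0005,-0.0035],[0,0,0],25]
    - [[0.0005,0.0005,-0.0045],[0,0,0],25]
    - [[0.0005,0.0005,-0.0045],[0,0,0],25]

```text
clock: 10.15
tcp_pos: [0.5477, 0.082, 0.0127]
orientation: [2.043, -2.185, -0.231]
contact_force: [-0.4, 0.5, -0.5]
grip_width: 0.0272
```

arm_command:
  increments:
    - [[-0.0005,-0.001,-0.0015],[0,0,0],25]
    - [[-0.0005,-0.001,-0.003],[0,0,0],25]
    - [[-0.0005,-0.001,-0.003],[0,0,0],25]

```text
clock: 10.45
tcp_pos: [0.5472, 0.0812, 0.0107]
orientation: [2.043, -2.184, -0.231]
contact_force: [-3.2, -2.6, 12.4]
grip_width: 0.027
```

arm_command:
  increments:
    - [[0,0,0.001],[0,0,0],52]
    - [[0,0,0.001],[0,0,0],52]
    - [[0,0,0.001],[0,0,0],52]
    - [[0,0,0.015],[0,0,0],52]
    - [[0,0,0.05],[0,0,0],52]
    - [[0,0,0.07],[0,0,0],52]

```text
clock: 11.05
tcp_pos: [0.5476, 0.082, 0.0817]
orientation: [2.045, -2.185, -0.231]
contact_force: [0.1, 1.3, -0.0]
grip_width: 0.0443
```

```bash
cat > chk.py <<'E'
from h import *
# specimen (brightest blob) centre inside puck top: given approx tray pos, find puck outline centre in scene/wrist by colour
def puck(view,near,zt,black):
    o=r.camera_model(view);f=r.grab_frame(view);u=proj(o,near);x,y=map(int,u)
    return o,f,u
E
python3 - <<'E'
from h import *
go(*rack_g(-.112,.035),"pre");go(*rack_g(-.112),"grasp")
for n in("wrist","side"):
    m=r.camera_model(n);f=r.grab_frame(n);cv2.imwrite(f"pics/p1{n}.png",f)
    u=proj(m,tray(.042,.031,.024));x,y=map(int,u);h=cv2.cvtColor(f,cv2.COLOR_BGR2HSV);print(n,u)
    k=22
    if 0<=x<640 and 0<=y<400:
        for yy in range(y-k,y+k,3):print(yy,''.join('%4d'%h[yy,xx,1] for xx in range(x-k,x+k,3) if 0<=xx<640 and 0<=yy<400))
E
```

```text
pre shift [ 0.0935 -0.1995 -0.0163] turn [-0.0037 -0.6102  0.1251]
grasp shift [ 0.1072 -0.1986 -0.0485] turn [-0.0037 -0.6102  0.1251]
wrist [323.3631 200.331 ]
178   18  83 128  94  84  98  86  92  92  87  89  93 101 128  87
181   15  72 102  95  96  93  90  93  91  89  88  87  85 111  88
184   15  60  93  93  92  94  93  95  97  97  94  92  87  84  72
187   14  43  95  93  93  96  90  91  98  91  95  93  91  84  58
190   17  57  89  94  96  93  93  76  94  91  92  94  93  92  34
193   14  79  96  97  94  96  84  30  35  65  89  94  98  93  48
196   14  91  93  93  94  95  46  26  26  26  33  75  94  94  71
199   16  85  98  94  93  90  26  24  27  28  32  86 100  94  70
202   16  79  94  92  96  54  24  25  26  28  43  91  96  95  56
205   18  49  94  92  98  61  39  29  26  28  78  94  90  93  31
208   12  39 100  94  93  95  94  94  86  79  91  96  92 103  35
211   12  35 120  97  91  92  92  94  94  92  94  93 106 122  34
214   16  32 123 125 112  99  91  94  95  94  99 121 127 125  24
217   15  29 123 128 124 125 125 123 123 120 128 127 128 123  29
220   18  28 119 124 127 126
[... 336 characters left out ...]
24  24  33  37  38  35  16  19  18  21  34  27  25
221   26  21  23  31  35  34  24  16  14  19  24  40  31  27  33
224   23  23  31  31  39 158 135   8   4  24  14  20  39  37  31
227   23  32  30  81 164  47 116  87  94 101  17  24  20  16  31
230   35  32  15  19   7  94 120  81 100 122  12  21  21  19  20
233   33  27   9  15   8  79 117  95 109 119 102   8  15  18  22
236   20  21  15  17  11 115 122 114 118 123 158 160 132  58  10
239   21  20  23  22  21  18  14  52 167 160 158 157 157 159 160
242   21  20  21  22  22  15  20  21  15  26 157 161 160 160 157
245   15  23  22  21  21  18  19  16  21  21  14  18 113 163 158
248   34  18  15  20  20  22  19  15  15  22  23  20  17  14  97
```

arm_command:
  increments:
    - [[0.02,-0.04,0.02],[0,-0.11,0.022],52]
    - [[0.04,-0.08,0.03],[-0.001,-0.22,0.045],52]
    - [[0.06,-0.12,0.03],[-0.002,-0.33,0.068],52]
    - [[0.08,-0.16,0.02],[-0.003,-0.45,0.09],52]
    - [[0.0935,-0.195,0.005],[-0.004,-0.55,0.115],52]
    - [[0.0935,-0.1995,-0.014],[-0.004,-0.61,0.125],52]
    - [[0.0935,-0.1995,-0.0163],[-0.004,-0.61,0.125],52]
    - [[0.1,-0.199,-0.03],[-0.004,-0.61,0.125],52]
    - [[0.107,-0.1986,-0.046],[-0.004,-0.61,0.125],52]
    - [[0.107,-0.1986,-0.046],[-0.004,-0.61,0.125],52]

```text
clock: 12.15
tcp_pos: [0.6544, -0.1152, 0.0324]
orientation: [-2.062, 1.933, -0.389]
contact_force: [-0.8, -0.9, 0.4]
grip_width: 0.0442
```

```bash
python3 - <<'E'
from h import *
go(*rack_g(-.112),"grasp");print(r.get_obs()["joints"])
E
```

```text
grasp shift [ 0.0005 -0.0014  0.0008] turn [ 0.0004 -0.0041 -0.0011]
[ 0.6603  0.6818 -0.7051  1.9906  1.0939  0.3772 -2.3377]
```

arm_command:
  increments:
    - [[0,-0.001,0],[0,0,0],25]
    - [[0,-0.001,0],[0,0,0],25]
    - [[0,-0.001,0],[0,0,0],25]
    - [[0,-0.001,0],[0,0,0],25]
    - [[-0.006,-0.001,0.009],[0,0,0],25]
    - [[-0.014,-0.001,0.02],[0,0,0],25]
    - [[-0.025,-0.001,0.05],[0,0,0],25]
    - [[-0.035,0.02,0.065],[0,0,0],25]

```text
clock: 12.95
tcp_pos: [0.6177, -0.1024, 0.0994]
orientation: [-2.055, 1.944, -0.396]
contact_force: [0.9, 0.1, 1.4]
grip_width: 0.0269
```

```bash
python3 - <<'E'
from h import *
go(*tray_g(.006,.031,.005),"5up")
E
```

```text
5up shift [-0.107   0.1856 -0.0843] turn [ 0.0077  0.6078 -0.1196]
```

arm_command:
  increments:
    - [[-0.02,0.03,0],[0.001,0.1,-0.02],25]
    - [[-0.04,0.065,0],[0.002,0.2,-0.04],25]
    - [[-0.06,0.1,0],[0.004,0.3,-0.06],25]
    - [[-0.08,0.135,-0.005],[0.005,0.41,-0.08],25]
    - [[-0.1,0.17,-0.015],[0.006,0.51,-0.1],25]
    - [[-0.107,0.186,-0.035],[0.008,0.608,-0.12],25]
    - [[-0.107,0.186,-0.06],[0.008,0.608,-0.12],25]
    - [[-0.107,0.186,-0.078],[0.008,0.608,-0.12],25]
    - [[-0.107,0.186,-0.084],[0.008,0.608,-0.12],25]
    - [[-0.107,0.186,-0.084],[0.008,0.608,-0.12],25]

```text
clock: 13.95
tcp_pos: [0.5108, 0.087, 0.0137]
orientation: [2.048, -2.182, -0.236]
contact_force: [-1.0, -1.5, -0.7]
grip_width: 0.0263
```

```bash
python3 - <<'E'
from h import *
go(*tray_g(.006,.031),"place");print(r.get_obs()["contact_force"])
E
```

```text
place shift [-0.0002 -0.0037 -0.0036] turn [-0.0052 -0.0004 -0.003 ]
[-1.0399 -1.5011 -0.7118]
```

arm_command:
  increments:
    - [[0,-0.0035,0],[-0.005,0,-0.003],25]
    - [[0,-0.0035,-0.001],[-0.005,0,-0.003],25]
    - [[0,-0.0035,-0.003],[-0.005,0,-0.003],25]
    - [[0,-0.0035,-0.004],[-0.005,0,-0.003],25]

```text
clock: 14.35
tcp_pos: [0.5126, 0.0851, 0.0114]
orientation: [2.045, -2.185, -0.228]
contact_force: [-2.0, -3.8, 17.5]
grip_width: 0.0267
```

arm_command:
  increments:
    - [[-0.001,-0.001,0.002],[0,0,0],25]
    - [[-0.001,-0.0015,0.001],[0,0,0],25]
    - [[-0.001,-0.0015,0.0005],[0,0,0],25]

```text
clock: 14.65
tcp_pos: [0.5111, 0.0838, 0.0114]
orientation: [2.045, -2.185, -0.229]
contact_force: [-1.5, -2.3, 12.9]
grip_width: 0.027
```

```bash
python3 - <<'E'
from h import *
o=r.get_obs();print(o["contact_force"]);go(*tray_g(.006,.031),"place")
E
```

```text
[-1.48925826 -2.26571082 12.85117715]
place shift [-0.0005 -0.0006 -0.0013] turn [-0.0016  0.002  -0.0008]
```

Release, rise and head for the black mount at station +56.

arm_command:
  increments:
    - [[0,0,0.001],[0,0,0],52]
    - [[0,0,0.001],[0,0,0],52]
    - [[0,0,0.001],[0,0,0],52]
    - [[0,0,0.02],[0,0,0],52]
    - [[0,0,0.06],[0,0,0],52]
    - [[0,0,0.09],[0,0,0],52]
    - [[0,0,0.09],[0,0,0],52]

```text
clock: 15.35
tcp_pos: [0.5134, 0.0852, 0.1055]
orientation: [2.05, -2.189, -0.225]
contact_force: [0.0, 0.2, 0.0]
grip_width: 0.0442
```

```bash
python3 - <<'E'
from h import *
go(*rack_g(.056,.035),"pre");go(*rack_g(.056),"grasp")
m=r.camera_model("wrist");f=r.grab_frame("wrist");cv2.imwrite("pics/p2.png",f);h=cv2.cvtColor(f,cv2.COLOR_BGR2HSV)
for q in((.042,.031),(.006,.031)):
    u=proj(m,tray(*q,.0235));x,y=map(int,u);k=14
    s=(h[y-k:y+k,x-k:x+k,1]<60).astype(np.uint8);n,l,st,ce=cv2.connectedComponentsWithStats(s)
    print(u,[(st[i,4],ce[i]+[x-k,y-k],onz(m,ce[i]+[x-k,y-k],.0235)-tray(*q,.0235)) for i in range(1,n) if st[i,4]>30])
E
```

```text
pre shift [ 0.1172 -0.035  -0.04  ] turn [-0.0046 -0.6027  0.1243]
grasp shift [ 0.1308 -0.0341 -0.0723] turn [-0.0046 -0.6027  0.1243]
[324.7621 143.8883] [(np.int32(218), array([325.7615, 143.3349]), array([ 0.0004, -0.0008, -0.    ]))]
[324.4873 187.3979] [(np.int32(174), array([325.1207, 186.7701]), array([ 0.0005, -0.0005, -0.    ]))]
```

arm_command:
  increments:
    - [[0.02,-0.007,0.01],[0,-0.11,0.022],52]
    - [[0.045,-0.014,0.015],[-0.001,-0.22,0.045],52]
    - [[0.07,-0.021,0.01],[-0.002,-0.33,0.068],52]
    - [[0.095,-0.028,-0.005],[-0.003,-0.45,0.09],52]
    - [[0.117,-0.035,-0.02],[-0.004,-0.55,0.113],52]
    - [[0.117,-0.035,-0.038],[-0.0046,-0.603,0.124],52]
    - [[0.117,-0.035,-0.04],[-0.0046,-0.603,0.124],52]
    - [[0.123,-0.0345,-0.053],[-0.0046,-0.603,0.124],52]
    - [[0.1305,-0.034,-0.071],[-0.0046,-0.603,0.124],52]
    - [[0.1305,-0.034,-0.071],[-0.0046,-0.603,0.124],52]

```text
clock: 16.4
tcp_pos: [0.6412, 0.0497, 0.0283]
orientation: [-2.063, 1.94, -0.387]
contact_force: [-0.0, 0.5, -0.3]
grip_width: 0.0442
```

```bash
python3 - <<'E'
from h import *
go(*rack_g(.056),"grasp");print(r.get_obs()["joints"])
E
```

```text
grasp shift [0.0029 0.0013 0.0049] turn [ 0.0023 -0.0097  0.0021]
[ 0.3022  0.639  -0.6374  2.0504  1.2691  0.4217 -2.8265]
```

arm_command:
  increments:
    - [[0.003,0.001,0.0045],[0,-0.008,0],52]
    - [[0.003,0.001,0.0045],[0,-0.008,0],52]

```text
clock: 16.6
tcp_pos: [0.6452, 0.0513, 0.0357]
orientation: [-2.056, 1.932, -0.398]
contact_force: [-0.3, -0.1, -0.4]
grip_width: 0.0441
```

```bash
python3 - <<'E'
from h import *
go(*rack_g(.056),"grasp");print(r.get_obs()["joints"])
E
```

```text
grasp shift [-0.001  -0.0002 -0.0025] turn [0.0013 0.0031 0.0014]
[ 0.3029  0.6287 -0.6408  2.0486  1.2702  0.4203 -2.8289]
```

arm_command:
  increments:
    - [[0,0,-0.0015],[0,0,0],52]
    - [[0,0,-0.0015],[0,0,0],25]
    - [[0,0,-0.0015],[0,0,0],25]
    - [[0,0,-0.0015],[0,0,0],25]
    - [[0,0,-0.0015],[0,0,0],25]
    - [[-0.006,0,0.008],[0,0,0],25]
    - [[-0.015,-0.001,0.02],[0,0,0],25]
    - [[-0.03,-0.001,0.045],[0,0,0],25]
    - [[-0.03,-0.001,0.05],[0,0,0],25]

```text
clock: 17.5
tcp_pos: [0.6134, 0.0498, 0.0862]
orientation: [-2.057, 1.932, -0.399]
contact_force: [0.2, 1.0, 0.2]
grip_width: 0.0268
```

```bash
python3 - <<'E'
from h import *
go(*tray_g(.042,-.031,.005),"5up")
E
```

```text
5up shift [-0.071  -0.0308 -0.0711] turn [ 0.0042  0.6138 -0.1264]
```

arm_command:
  increments:
    - [[-0.015,-0.005,0.005],[0.001,0.1,-0.02],25]
    - [[-0.03,-0.01,0.005],[0.002,0.2,-0.04],25]
    - [[-0.045,-0.016,0],[0.002,0.31,-0.06],25]
    - [[-0.06,-0.022,-0.01],[0.003,0.42,-0.085],25]
    - [[-0.071,-0.031,-0.025],[0.004,0.53,-0.105],25]
    - [[-0.071,-0.031,-0.04],[0.004,0.614,-0.126],25]
    - [[-0.071,-0.031,-0.06],[0.004,0.614,-0.126],25]
    - [[-0.071,-0.031,-0.071],[0.004,0.614,-0.126],25]
    - [[-0.071,-0.031,-0.071],[0.004,0.614,-0.126],25]
    - [[-0.071,-0.031,-0.071],[0.004,0.614,-0.126],25]

```text
clock: 18.5
tcp_pos: [0.5426, 0.019, 0.0131]
orientation: [2.043, -2.182, -0.231]
contact_force: [0.1, 0.1, 0.0]
grip_width: 0.0268
```

```bash
python3 - <<'E'
from h import *
go(*tray_g(.042,-.031),"place");print(r.get_obs()["contact_force"],r.get_obs()["joints"])
E
```

```text
place shift [-0.0002 -0.     -0.003 ] turn [-0.0003 -0.0011 -0.001 ]
[0.1011 0.1278 0.0046] [ 0.4616  0.8155 -0.8259  1.8126  0.5969  1.0258 -2.2725]
```

arm_command:
  increments:
    - [[0,0,-0.0015],[0,0,0],25]
    - [[0,0,-0.003],[0,0,0],25]
    - [[0,0,-0.003],[0,0,0],25]

```text
clock: 18.8
tcp_pos: [0.5434, 0.0186, 0.0103]
orientation: [2.041, -2.184, -0.231]
contact_force: [-0.0, -1.0, 0.0]
grip_width: 0.0265
```

arm_command:
  increments:
    - [[0,0,-0.001],[0,0,0],25]
    - [[0,0,-0.002],[0,0,0],25]
    - [[0,0,-0.002],[0,0,0],25]

```text
clock: 19.1
tcp_pos: [0.5436, 0.0186, 0.0099]
orientation: [2.04, -2.184, -0.23]
contact_force: [-3.4, -2.4, 14.9]
grip_width: 0.0267
```

arm_command:
  increments:
    - [[0,0,0.001],[0,0,0],52]
    - [[0,0,0.001],[0,0,0],52]
    - [[0,0,0.001],[0,0,0],52]
    - [[0,0,0.02],[0,0,0],52]
    - [[0,0,0.06],[0,0,0],52]
    - [[0,0,0.1],[0,0,0.14],52]
    - [[0,0,0.13],[0,0,0.28],52]
    - [[0,0,0.13],[0,0,0.42],52]
    - [[0,0,0.13],[0,0,0.56],52]
    - [[0,0,0.13],[0,0,0.7],52]

```text
clock: 20.1
tcp_pos: [0.5437, 0.0188, 0.1397]
orientation: [2.635, -1.327, -0.139]
contact_force: [0.2, -0.5, -0.9]
grip_width: 0.0444
```

arm_command:
  increments:
    - [[0.01,0.01,0],[0,0,0.14],52]
    - [[0.02,0.02,0],[0,0,0.28],52]
    - [[0.03,0.03,0],[0,0,0.42],52]
    - [[0.04,0.04,0],[0,0,0.56],52]
    - [[0.05,0.05,0],[0,0,0.7],52]
    - [[0.05,0.06,0],[0,0,0.84],52]
    - [[0.05,0.07,0],[0,0,0.98],52]
    - [[0.05,0.08,0],[0,0,1.12],52]
    - [[0.05,0.08,0],[0,0,1.26],52]
    - [[0.05,0.08,0],[0,0,1.4],52]

```text
clock: 21.1
tcp_pos: [0.5933, 0.0994, 0.1394]
orientation: [2.855, 0.681, 0.073]
contact_force: [0.8, -0.6, -0.7]
grip_width: 0.0442
```

```bash
cat >> h.py <<'E'
FL=Ro.from_rotvec([0,0,np.pi])
def flip(pR): return pR[0],pR[1]*FL
E
python3 - <<'E'
from h import *
print(r.get_obs()["joints"])
go(*flip(rack_g(.112,.035)),"pre");go(*flip(rack_g(.112)),"grasp")
E
```

```text
[ 0.46670606  0.80225005 -1.25888266  1.80746309  1.01292947  1.30748961
 -0.65239312]
pre shift [ 0.0337  0.0067 -0.074 ] turn [-0.1    -0.1742  1.1624]
grasp shift [ 0.0474  0.0075 -0.1062] turn [-0.1    -0.1742  1.1624]
```

arm_command:
  increments:
    - [[0,0,0],[-0.01,-0.02,0.13],52]
    - [[0,0,0],[-0.02,-0.04,0.26],52]
    - [[0.01,0,0],[-0.03,-0.06,0.39],52]
    - [[0.015,0,-0.01],[-0.04,-0.08,0.52],52]
    - [[0.02,0,-0.02],[-0.055,-0.1,0.65],52]
    - [[0.025,0.003,-0.03],[-0.065,-0.12,0.78],52]
    - [[0.03,0.007,-0.04],[-0.08,-0.14,0.91],52]
    - [[0.0337,0.007,-0.055],[-0.09,-0.16,1.04],52]
    - [[0.0337,0.007,-0.065],[-0.1,-0.174,1.162],52]
    - [[0.0337,0.007,-0.074],[-0.1,-0.174,1.162],52]

```text
clock: 22.1
tcp_pos: [0.6269, 0.1037, 0.0637]
orientation: [1.95, 2.06, 0.417]
contact_force: [0.2, -0.4, 0.7]
grip_width: 0.0445
```

```bash
python3 - <<'E'
from h import *
print(r.get_obs()["joints"])
go(*flip(rack_g(.112,.035)),"pre");go(*flip(rack_g(.112)),"grasp")
E
```

```text
[ 0.61845705  0.92863256 -1.2994044   2.03829908  1.5002979   0.96797652
  0.19252487]
pre shift [0.     0.0024 0.0017] turn [ 0.001  -0.0013  0.0088]
grasp shift [ 0.0137  0.0033 -0.0305] turn [ 0.001  -0.0013  0.0088]
```

arm_command:
  increments:
    - [[0.003,0.003,-0.005],[0.001,0,0.008],52]
    - [[0.008,0.0035,-0.018],[0.001,0,0.008],52]
    - [[0.0137,0.0035,-0.03],[0.001,0,0.008],52]
    - [[0.0137,0.0035,-0.03],[0.001,0,0.008],52]
    - [[0.0137,0.0035,-0.03],[0.001,0,0.008],52]

```text
clock: 22.6
tcp_pos: [0.6407, 0.1096, 0.0337]
orientation: [1.943, 2.071, 0.422]
contact_force: [-0.2, 0.6, 0.2]
grip_width: 0.0443
```

```bash
python3 - <<'E'
from h import *
print(r.get_obs()["joints"])
go(*flip(rack_g(.112)),"grasp")
E
```

```text
[ 0.57991822  0.98036531 -1.25059289  2.01518835  1.56186142  0.95478137
  0.17440025]
grasp shift [-0.0001 -0.0027 -0.0006] turn [-0.0019 -0.0015 -0.0007]
```

arm_command:
  increments:
    - [[0,-0.002,0],[0,0,0],52]
    - [[0,-0.002,0],[0,0,0],25]
    - [[0,-0.002,0],[0,0,0],25]
    - [[0,-0.002,0],[0,0,0],25]
    - [[0,-0.002,0],[0,0,0],25]
    - [[-0.006,-0.002,0.009],[0,0,0],25]
    - [[-0.015,-0.003,0.022],[0,0,0],25]
    - [[-0.03,-0.005,0.05],[0,0,0],25]
    - [[-0.035,-0.005,0.055],[0,0,0],25]
    - [[-0.035,-0.005,0.055],[0,0,0],25]

```text
clock: 23.6
tcp_pos: [0.6054, 0.104, 0.0905]
orientation: [1.94, 2.069, 0.423]
contact_force: [0.4, -0.3, -0.4]
grip_width: 0.026
```

```bash
python3 - <<'E'
from h import *
go(*flip(tray_g(.006,-.031,.005)),"5up")
E
```

```text
5up shift [-0.0989 -0.0826 -0.0754] turn [ 0.0002  0.6126 -0.1278]
```

arm_command:
  increments:
    - [[-0.018,-0.012,0.005],[0,0.1,-0.02],25]
    - [[-0.036,-0.026,0.005],[0,0.2,-0.04],25]
    - [[-0.055,-0.04,0.005],[0,0.31,-0.06],25]
    - [[-0.075,-0.055,0],[0,0.42,-0.085],25]
    - [[-0.092,-0.07,-0.01],[0,0.53,-0.105],25]
    - [[-0.099,-0.0826,-0.03],[0,0.613,-0.128],25]
    - [[-0.099,-0.0826,-0.055],[0,0.613,-0.128],25]
    - [[-0.099,-0.0826,-0.07],[0,0.613,-0.128],25]
    - [[-0.099,-0.0826,-0.075],[0,0.613,-0.128],25]
    - [[-0.099,-0.0826,-0.075],[0,0.613,-0.128],25]

```text
clock: 24.6
tcp_pos: [0.5062, 0.0219, 0.0137]
orientation: [-2.176, -2.034, 0.217]
contact_force: [0.4, -1.1, 0.3]
grip_width: 0.0258
```

```bash
python3 - <<'E'
from h import *
go(*flip(tray_g(.006,-.031)),"place");print(r.get_obs()["contact_force"],r.get_obs()["joints"])
E
```

```text
place shift [ 0.0003 -0.0005 -0.0036] turn [-0.0006 -0.0034  0.0003]
[ 0.3826 -1.098   0.3082] [ 0.6959  1.0263 -1.2305  1.8865  0.9105  1.2357  0.591 ]
```

arm_command:
  increments:
    - [[0,0,-0.0015],[0,0,0],25]
    - [[0,0,-0.003],[0,0,0],25]
    - [[0,0,-0.004],[0,0,0],25]
    - [[0,0,-0.004],[0,0,0],25]

```text
clock: 25.0
tcp_pos: [0.5072, 0.0217, 0.0112]
orientation: [-2.178, -2.034, 0.215]
contact_force: [-0.5, 0.3, 6.2]
grip_width: 0.0263
```

arm_command:
  increments:
    - [[0,0,0.001],[0,0,0],52]
    - [[0,0,0.001],[0,0,0],52]
    - [[0,0,0.001],[0,0,0],52]
    - [[0,0,0.02],[0,0,0],52]
    - [[0,0,0.06],[0,0,0],52]
    - [[-0.01,0.01,0.1],[-0.007,-0.1,0],52]
    - [[-0.02,0.02,0.13],[-0.014,-0.209,0],52]
    - [[-0.02,0.02,0.13],[-0.014,-0.209,0],52]
    - [[-0.02,0.02,0.13],[-0.014,-0.209,0],52]

```text
clock: 25.9
tcp_pos: [0.4868, 0.0412, 0.142]
orientation: [2.293, 2.144, -0.002]
contact_force: [0.7, 0.3, -0.5]
grip_width: 0.0441
```

```bash
python3 - <<'E'
from h import *
import pickle
np.set_printoptions(precision=4,suppress=True)
print(r.get_obs()["joints"],r.get_obs()["tcp_pos"])
m=r.camera_model("wrist");f=r.grab_frame("wrist");cv2.imwrite("pics/p3.png",f);pickle.dump(m,open("p3.pkl","wb"));h=cv2.cvtColor(f,cv2.COLOR_BGR2HSV)
print("campos",-np.array(m["camera_from_world"])[:3,:3].T@np.array(m["camera_from_world"])[:3,3])
for q in((.042,.031),(.006,.031),(.042,-.031),(.006,-.031)):
    u=proj(m,tray(*q,.0235));x,y=map(int,u);k=22;print(q,u)
    if not(k<x<640-k and k<y<400-k):continue
    v=h[y-k:y+k,x-k:x+k]
    s=((v[...,1]<60)&(v[...,2]>85)).astype(np.uint8);n,l,st,ce=cv2.connectedComponentsWithStats(s)
    print([(st[i].tolist(),onz(m,ce[i]+[x-k,y-k],.0235)-tray(*q,.0235)) for i in range(1,n) if st[i,4]>60])
u=proj(m,tray(-.045,0,.056));print("grip",u);x,y=map(int,u)
v=h[...,2]
for yy in range(y-60,min(400,y+61),5):
    if 0<=yy<400: print(yy,''.join('%4d'%v[yy,xx] for xx in range(max(0,x-90),min(640,x+91),8)))
E
```

```text
[ 0.815   0.7051 -1.3854  2.0156  0.7884  1.1221  0.5768] [0.4868 0.0412 0.142 ]
campos [0.4077 0.0466 0.2892]
(0.042, 0.031) [366.2658 247.5438]
[([0, 0, 11, 34, 214], array([-0.0079, -0.019 ,  0.    ])), ([31, 0, 13, 29, 226], array([-0.009,  0.017,  0.   ]))]
(0.006, 0.031) [368.0034 213.5531]
[([0, 0, 6, 44, 220], array([-0.0035, -0.0189,  0.    ])), ([33, 0, 11, 44, 363], array([0.0012, 0.0164, 0.    ])), ([15, 16, 14, 14, 128], array([-0.0004, -0.0006,  0.    ]))]
(0.042, -0.031) [303.7039 247.4948]
[([0, 0, 11, 33, 281], array([-0.0087, -0.0178,  0.    ])), ([35, 0, 9, 33, 198], array([-0.0059,  0.018 ,  0.    ])), ([15, 17, 13, 13, 114], array([-0.0001, -0.0017,  0.    ]))]
(0.006, -0.031) [302.9876 213.5177]
[([0, 0, 10, 44, 407], array([-0.0016, -0.0179,  0.    ])), ([39, 0, 5, 44, 220], array([0.0001, 0.0172, 0.    ])), ([16, 15, 13, 13, 123], array([-0.0021, -0.0007,  0.    ]))]
grip [338.0895 168.1982]
108  105 106 105 103 112 115 112 109 108 110 121 132 131 133 131 128 129 128 123 119 125 126 129
113  110 103 103  98  99 106 107 105 108 110 123 132 131 126 123 120 122 1
[... 1553 characters left out ...]
5 123 121 104 119 120
198  120 109  95 119 118 103  31  35  30 121 123 125 103 125  65  94 108 108 120 123 102 119 117
203  117 107  91 121 116 114  38  39  37 122 125 127 106 107 115 119 121 100 125 126 104 121 118
208  117 105  99 121 117  83  46 122  43 118 122 124 101  73 119 121 120  98 121 120 104 118 112
213  115 106 104 120 119  80  93 123  40 120 121 122 107  93 117 121 122 100 121 120 105 119 105
218  115 106 104 119 117 112  41 104  45 119 122 124 101 120 117 119 122  94 121 122 104 121 104
223  112 105 106 121 120 112  39  40  35 118 123 122 103 123 116 119 119 104 121 115 108 119 100
228  110 106 109 119 119 121  34  38  37 114 123 124 105 124 116 107 124 109 123 116 106 123  98
```

```bash
python3 - <<'E'
from h import *
import pickle
m=pickle.load(open("p3.pkl","rb"));v=cv2.cvtColor(cv2.imread("pics/p3.png"),cv2.COLOR_BGR2HSV)[...,2]
s=(v[140:200,315:365]<38)
print(np.where(s.sum(1)>10)[0][[0,-1]]+140,np.where(s.sum(0)>6)[0][[0,-1]]+315)
c,s_=np.cos(ty),np.sin(ty);
def loc(w): d=w-C;return np.array([c*d[0]+s_*d[1],-s_*d[0]+c*d[1]])*1000
R=np.where(s.sum(1)>10)[0][[0,-1]]+140;Q=np.where(s.sum(0)>6)[0][[0,-1]]+315
print("far edge top",loc(onz(m,(Q.mean(),R[1]+.5),.056)),"low edge at",loc(onz(m,(Q.mean(),R[0]-.5),.056)),loc(onz(m,(Q.mean(),R[0]-.5),.04)),"L",loc(onz(m,(Q[0]-.5,R[1]-3),.056)),"R",loc(onz(m,(Q[1]+.5,R[1]-3),.056)))
for row in range(146,184,2): print(row,v[row,320:356:3])
# fence top front edge (row ~171) z ~.021
print("fence far edge",loc(onz(m,(310,171),.021)),loc(onz(m,(380,171),.021)))
o=r.get_obs();print(o["tcp_pos"]); go(tray(-.050,0,.038),rot(ty,0)*FL,"g")
E
```

```text
[156 178] [315 349]
far edge top [-36.55267962  -4.76429129] low edge at [-55.1599813   -4.95814406] [-52.41070133  -4.43985296] L [-39.43906748 -18.84241416] R [-39.4469807    9.25001924]
146 [125 124 124 125 127 124 124 126 126 123 125 125]
148 [125 124 122 124 124 124 124 122 123 123 124 126]
150 [88 85 88 89 89 89 88 88 88 87 90 91]
152 [47 45 48 48 46 49 44 45 49 45 45 44]
154 [53 50 52 51 49 49 49 46 51 53 54 51]
156 [53 49 52 26 20 20 27 26 28 50 50 54]
158 [51 49 44 23 16 14 18 23 18 31 51 52]
160 [54 55 38 24 28 24 25 20 24 27 47 52]
162 [53 50 28 26 30 19 26 27 19 28 39 53]
164 [52 49 28 24 26 19 31 27 25 24 37 54]
166 [48 49 32 22 27 20 28 26 25 29 38 51]
168 [49 48 32 25 23 26 28 24 25 25 38 52]
170 [56 54 32 25 25 27 22 26 23 28 42 59]
172 [112 112  50  23  25  23  28  34  25  19  81 112]
174 [122 113  55  24  25  25  29  25  29  25  88 128]
176 [118 112  80  20  25  25  26  26  25  25 100 126]
178 [121 115 104  36  25  24  28  27  26  55 118 126]
180 [122 116 119 110 105 104 103 104  92 115 127 125]
182 [119 113 120 126 126 124 126 126 113 123 124 124]
fence far edge [-34.83340923 -23.9013067 ] [-34.84961363  40.4316415 ]
[0.48695115 0.04085526 0.14071929]
g shift [-0.0333  0.0152 -0.1027] turn [ 0.0011 -0.0019  0.0018]
```

arm_command:
  increments:
    - [[0,0,0.01],[0,0,-0.14],52]
    - [[0,0,0.02],[0,0,-0.28],52]
    - [[0,0,0.02],[0,0,-0.42],52]
    - [[0,0,0.02],[0,0,-0.56],52]
    - [[0,0,0.02],[0,0,-0.7],52]
    - [[0,0,0.02],[0,0,-0.84],52]
    - [[0,0,0.02],[0,0,-0.98],52]
    - [[0,0,0.02],[0,0,-1.12],52]
    - [[0,0,0.02],[0,0,-1.26],52]
    - [[0,0,0.02],[0,0,-1.4],52]

```text
clock: 26.95
tcp_pos: [0.4869, 0.0413, 0.1587]
orientation: [-3.133, -0.15, 0.005]
contact_force: [-0.2, 0.3, -0.1]
grip_width: 0.0445
```

arm_command:
  increments:
    - [[0,0,0],[0,0,-0.14],52]
    - [[0,0,0],[0,0,-0.28],52]
    - [[0,0,0],[0,0,-0.42],52]
    - [[0,0,0],[0,0,-0.56],52]
    - [[-0.005,0,0],[0,0,-0.7],52]
    - [[-0.01,0,-0.01],[0,0,-0.84],52]
    - [[-0.015,0.005,-0.02],[0,0,-0.98],52]
    - [[-0.02,0.01,-0.03],[0,0,-1.12],52]
    - [[-0.025,0.015,-0.04],[0,0,-1.26],52]
    - [[-0.028,0.015,-0.05],[0,0,-1.4],52]

```text
clock: 27.95
tcp_pos: [0.4583, 0.0571, 0.1082]
orientation: [-2.498, 1.905, 0.003]
contact_force: [-0.9, -0.4, 0.1]
grip_width: 0.0444
```

```bash
python3 - <<'E'
from h import *
o=r.get_obs();print(o["joints"],o["tcp_pos"]); go(tray(-.0455,0,.0385),rot(ty,0),"g")
E
```

```text
[ 0.37861867  0.39140674 -0.75259196  2.11775401  0.38159224  0.76943588
 -1.91899428] [0.45833252 0.05712355 0.10824413]
g shift [-0.0002 -0.0014 -0.0697] turn [-0.0016 -0.0012 -0.3347]
```

arm_command:
  increments:
    - [[0,-0.0014,0],[0,0,-0.14],52]
    - [[0,-0.0014,-0.01],[0,0,-0.28],52]
    - [[0,-0.0014,-0.025],[0,0,-0.335],52]
    - [[0,-0.0014,-0.045],[0,0,-0.335],52]
    - [[0,-0.0014,-0.06],[0,0,-0.335],52]
    - [[0,-0.0014,-0.068],[0,0,-0.335],52]
    - [[0,-0.0014,-0.068],[0,0,-0.335],52]

```text
clock: 28.65
tcp_pos: [0.4578, 0.0551, 0.0402]
orientation: [2.15, -2.288, -0.002]
contact_force: [-0.1, 0.3, 0.3]
grip_width: 0.0442
```

arm_command:
  increments:
    - [[0,0,0],[0,0,0],14]
    - [[0,0,0],[0,0,0],14]
    - [[0,0,0],[0,0,0],14]
    - [[0,0,0],[0,0,0],14]
    - [[0,0,0],[0,0,0],14]
  newtons: 30

```text
clock: 29.15
tcp_pos: [0.4594, 0.0558, 0.0425]
orientation: [-2.15, 2.287, -0.004]
contact_force: [2.0, 4.3, -1.3]
grip_width: 0.0183
```

arm_command:
  increments:
    - [[0.003,-0.0002,0],[0,0,0],14]
    - [[0.006,-0.0004,0],[0,0,0],14]
    - [[0.009,-0.0006,0],[0,0,0],14]
    - [[0.012,-0.0008,0],[0,0,0],14]
    - [[0.015,-0.001,0],[0,0,0],14]
    - [[0.018,-0.0012,0],[0,0,0],14]
    - [[0.02,-0.0013,0],[0,0,0],14]
    - [[0.022,-0.0015,0],[0,0,0],14]
    - [[0.024,-0.0016,0],[0,0,0],14]
    - [[0.025,-0.0017,0],[0,0,0],14]

```text
clock: 30.15
tcp_pos: [0.4839, 0.0541, 0.0425]
orientation: [-2.151, 2.287, -0.003]
contact_force: [-2.2, 4.7, 4.6]
grip_width: 0.0186
```

arm_command:
  increments:
    - [[0.0015,-0.0001,0],[0,0,0],14]
    - [[0.003,-0.0002,0],[0,0,0],14]
    - [[0.0045,-0.0003,0],[0,0,0],14]
    - [[0.006,-0.0004,0],[0,0,0],14]
    - [[0.0075,-0.0005,0],[0,0,0],14]
    - [[0.009,-0.0006,0],[0,0,0],14]
    - [[0.0105,-0.0007,0],[0,0,0],14]
    - [[0.012,-0.0008,0],[0,0,0],14]

```text
clock: 30.95
tcp_pos: [0.4951, 0.0533, 0.0424]
orientation: [-2.152, 2.288, -0.002]
contact_force: [-7.0, 4.3, 11.7]
grip_width: 0.0191
```

```bash
cat > chk.py <<'E'
from h import *
c,s_=np.cos(ty),np.sin(ty)
def loc(w): d=w-C;return np.round(np.array([c*d[0]+s_*d[1],-s_*d[0]+c*d[1]])*1000,1)
def spec(view,tag):
    m=r.camera_model(view);f=r.grab_frame(view);cv2.imwrite(f"pics/{tag}.png",f);h=cv2.cvtColor(f,cv2.COLOR_BGR2HSV)
    for ly in(31,-31):
        a=np.int32([proj(m,tray(x/1000,(ly+y)/1000,.0235)) for x,y in((-20,-13),(-20,13),(60,13),(60,-13))])
        k=np.zeros(h.shape[:2],np.uint8);cv2.fillConvexPoly(k,a,1)
        s=(k>0)&(h[...,1]<60)&(h[...,2]>80)
        n,l,st,ce=cv2.connectedComponentsWithStats(s.astype(np.uint8))
        print(view,ly,[(int(st[i,4]),loc(onz(m,ce[i],.0235)).tolist()) for i in range(1,n) if st[i,4]>40])
E
python3 - <<'E'
from chk import *
spec("wrist","p4");spec("scene","p4s");print(r.get_obs()["contact_force"])
E
```

```text
wrist 31 [(50, [57.3, 43.3]), (403, [45.7, 30.3]), (99, [31.2, 43.4]), (337, [16.3, 30.3])]
wrist -31 [(428, [45.9, -32.7]), (77, [31.1, -43.1]), (363, [16.6, -31.7]), (45, [-18.5, -39.7])]
scene 31 []
scene -31 [(64, [23.9, -19.0])]
[-4.98528074  4.02470995  8.46288408]
```

arm_command:
  increments:
    - [[0.0015,-0.0001,0],[0,0,0],14]
    - [[0.003,-0.0002,0],[0,0,0],14]
    - [[0.003,-0.0002,0],[0,0,0],14]

```text
clock: 31.35
tcp_pos: [0.4954, 0.0533, 0.0424]
orientation: [2.151, -2.285, -0.001]
contact_force: [-13.9, 5.3, 17.5]
grip_width: 0.0189
```

```bash
python3 - <<'E'
from chk import *
spec("wrist","p5");o=r.get_obs();print(o["contact_force"],o["tcp_pos"])
E
```

```text
wrist 31 [(58, [57.1, 43.5]), (405, [45.8, 30.4]), (112, [31.7, 43.5]), (339, [16.5, 30.3]), (47, [-16.1, 42.6])]
wrist -31 [(425, [46.0, -32.7]), (78, [31.2, -43.1]), (363, [16.8, -31.7]), (49, [-17.9, -40.3])]
[-12.65455776   4.73312946  18.44876057] [0.4954831  0.05333202 0.04243018]
```

arm_command:
  increments:
    - [[-0.0015,0,0],[0,0,0],14]
    - [[-0.002,0,0],[0,0,0],45]
    - [[-0.002,0,0],[0,0,0],45]
    - [[-0.002,0,0],[0,0,0],45]
    - [[-0.002,0,0.02],[0,0,0],45]
    - [[-0.002,0,0.06],[0,0,0],45]
    - [[-0.002,0,0.08],[0,0,0],0]
    - [[-0.002,0,0.08],[0,0,0],0]

```text
clock: 32.2
tcp_pos: [0.4991, 0.0523, 0.1248]
orientation: [-2.147, 2.286, -0.009]
contact_force: [-0.1, -0.5, -0.6]
grip_width: 0.01
```

```bash
python3 - <<'E'
from chk import *
spec("wrist","p6")
m=r.camera_model("scene");f=r.grab_frame("scene");h=cv2.cvtColor(f,cv2.COLOR_BGR2HSV)
d=r.camera_model("side");g=r.grab_frame("side");hd=cv2.cvtColor(g,cv2.COLOR_BGR2HSV)
def red(h,u,k=25):
    x,y=map(int,u);v=h[y-k:y+k,x-k:x+k];s=((v[...,0]<8)|(v[...,0]>172))&(v[...,1]>150)&(v[...,2]>60);n,l,st,ce=cv2.connectedComponentsWithStats(s.astype(np.uint8))
    i=1+np.argmax(st[1:,4]);print(st[i]+[x-k,y-k,0,0,0]);return ce[i]+[x-k,y-k]
a=red(h,proj(m,tray(-.008,-.075,.072)));b=red(hd,proj(d,tray(-.008,-.075,.072)))
X,e=tri((m,d),(a,b));print(X,e,loc(X))
th=np.array([0,.25,.5,.75,1,1.2,1.35,1.45,1.52])
for t in th:
    y=-75-48*np.sin(t)+4.5*np.cos(t)+14.5;z=28+48*np.cos(t)+4.5*np.sin(t)-4
    print(t,np.round(y,1),np.round(z,1),tray(-.008,y/1000,z/1000)-r.get_obs()["tcp_pos"])
E
```

```text
wrist 31 [(187, [45.7, 30.4]), (41, [31.3, 44.1]), (165, [16.2, 30.5])]
wrist -31 [(195, [45.9, -32.7]), (173, [16.4, -31.8])]
[304 218   3   3   5]
[356 190   6  21  93]
[ 0.48926577 -0.01431111  0.07066779] 0.00199041027041696 [ -9.7 -67.8]
0.0 -56.0 72.0 [-0.00458076 -0.05438206 -0.04934856]
0.25 -68.0 71.6 [-0.00538752 -0.06637022 -0.04972744]
0.5 -79.6 68.3 [-0.00616291 -0.07789218 -0.05306718]
0.75 -89.9 62.2 [-0.00685871 -0.08823155 -0.05916012]
1.0 -98.5 53.7 [-0.00743167 -0.09674548 -0.06762743]
1.2 -103.6 45.6 [-0.00777733 -0.10188188 -0.07576121]
1.35 -106.3 38.9 [-0.00796144 -0.10461762 -0.08244548]
1.45 -107.6 34.3 [-0.00804596 -0.10587355 -0.08709721]
1.52 -108.2 30.9 [-0.00808635 -0.10647383 -0.09041718]
```

arm_command:
  increments:
    - [[-0.004,-0.02,0],[0,0,0],0]
    - [[-0.004,-0.043,0],[0,0,0],0]
    - [[-0.004,-0.043,-0.025],[0,0,0],0]
    - [[-0.004,-0.043,-0.045],[0,0,0],0]
    - [[-0.004,-0.043,-0.049],[0,0,0],0]
    - [[-0.004,-0.043,-0.049],[0,0,0],0]

```text
clock: 32.95
tcp_pos: [0.4916, 0.0096, 0.0718]
orientation: [2.152, -2.288, -0.0]
contact_force: [0.2, -0.1, 0.5]
grip_width: 0.0001
```

```bash
python3 - <<'E'
from chk import *
o=r.get_obs();print(o["tcp_pos"],o["contact_force"],o["grip_width"],loc(o["tcp_pos"]))
for t in(0,.5):
    y=-75-48*np.sin(t)+4.5*np.cos(t)+14.5;z=28+48*np.cos(t)+4.5*np.sin(t)-4
    print(t,tray(-.008,y/1000,z/1000)-o["tcp_pos"])
E
```

```text
[0.4916121  0.00958388 0.071836  ] [ 0.21829257 -0.09099736  0.53509528] 0.00011947262390899953 [ -9.  -43.8]
0 [ 0.00014585 -0.01222035  0.000164  ]
0.5 [-0.0014363  -0.03573047 -0.00355462]
```

Now sweep the lever out along its arc.

arm_command:
  increments:
    - [[0,-0.006,0],[0,0,0],0]
    - [[0,-0.012,0],[0,0,0],0]
    - [[-0.001,-0.018,0],[0,0,0],0]
    - [[-0.001,-0.024,-0.0003],[0,0,0],0]
    - [[-0.001,-0.03,-0.002],[0,0,0],0]
    - [[-0.001,-0.036,-0.0036],[0,0,0],0]
    - [[-0.001,-0.041,-0.006],[0,0,0],0]

```text
clock: 33.65
tcp_pos: [0.4917, -0.0323, 0.0669]
orientation: [-2.151, 2.289, -0.004]
contact_force: [0.3, 0.3, 1.9]
grip_width: 0.0
```

arm_command:
  increments:
    - [[0,-0.0045,-0.003],[0,0,0],0]
    - [[0,-0.009,-0.008],[0,0,0],0]
    - [[0,-0.0127,-0.013],[0,0,0],0]
    - [[0,-0.0155,-0.017],[0,0,0],0]
    - [[0,-0.018,-0.021],[0,0,0],0]

```text
clock: 34.15
tcp_pos: [0.4918, -0.0499, 0.0458]
orientation: [-2.151, 2.288, -0.004]
contact_force: [0.4, -0.2, 4.2]
grip_width: -0.0005
```

```bash
cat >> chk.py <<'E'
def lever():
    d=r.camera_model("side");g=r.grab_frame("side");cv2.imwrite("pics/lev%d.png"%(r.get_obs()["clock"]*100),g);h=cv2.cvtColor(g,cv2.COLOR_BGR2HSV)
    x,y=map(int,proj(d,tray(-.009,-.1,.05)));k=30;v=h[y-k:y+k,x-k:x+k];s=((v[...,0]<8)|(v[...,0]>172))&(v[...,1]>150)&(v[...,2]>60)
    p=np.argwhere(s)[:,::-1]+[x-k,y-k];print("red n",len(p),p.min(0),p.max(0),p.mean(0))
    for t in(.6,.9,1.2,1.35,1.45):print(t,[np.round(proj(d,tray(-.009,-.075-q*np.sin(t),.028+q*np.cos(t))),1).tolist() for q in(.033,.059)])
E
python3 - <<'E'
from chk import *
lever();print(r.get_obs()["tcp_pos"],r.get_obs()["contact_force"])
E
```

```text
red n 58 [359 194] [372 210] [365.39655172 202.82758621]
0.6 [[363.5, 199.2], [367.3, 188.3]]
0.9 [[365.2, 200.4], [370.1, 190.7]]
1.2 [[366.2, 202.8], [371.9, 194.9]]
1.35 [[366.5, 204.3], [372.4, 197.6]]
1.45 [[366.6, 205.4], [372.6, 199.6]]
[ 0.49154956 -0.05032164  0.04524651] [ 0.7058007  -0.51555931  0.99296733]
```

arm_command:
  increments:
    - [[0,-0.0015,-0.003],[0,0,0],0]
    - [[0,-0.003,-0.006],[0,0,0],0]
    - [[0,-0.0035,-0.009],[0,0,0],0]
    - [[0,-0.004,-0.0115],[0,0,0],0]

```text
clock: 34.6
tcp_pos: [0.4915, -0.054, 0.0343]
orientation: [-2.151, 2.289, -0.004]
contact_force: [0.3, -2.1, 4.1]
grip_width: -0.0001
```

arm_command:
  increments:
    - [[0,0,-0.001],[0,0,0],0]
    - [[0,0,-0.002],[0,0,0],0]
    - [[0,0,-0.003],[0,0,0],0]

```text
clock: 34.9
tcp_pos: [0.4915, -0.0539, 0.0318]
orientation: [-2.151, 2.289, -0.004]
contact_force: [-3.6, -2.2, 16.1]
grip_width: 0.0002
```

```bash
python3 - <<'E'
from chk import *
lever();print(r.get_obs()["tcp_pos"],r.get_obs()["contact_force"])
E
```

```text
red n 45 [360 200] [373 211] [366.51111111 205.73333333]
0.6 [[363.5, 199.2], [367.3, 188.3]]
0.9 [[365.2, 200.4], [370.1, 190.7]]
1.2 [[366.2, 202.8], [371.9, 194.9]]
1.35 [[366.5, 204.3], [372.4, 197.6]]
1.45 [[366.6, 205.4], [372.6, 199.6]]
[ 0.49145981 -0.05394246  0.03186398] [-4.18129037 -1.60962154 12.4786688 ]
```

arm_command:
  increments:
    - [[0,0,-0.001],[0,0,0],0]
    - [[0,0,-0.002],[0,0,0],0]
    - [[0,0,-0.002],[0,0,0],0]

```text
clock: 35.25
tcp_pos: [0.4916, -0.0541, 0.0312]
orientation: [2.151, -2.289, 0.006]
contact_force: [-7.8, -3.6, 28.2]
grip_width: 0.0
```

Hard on the stop (0.6 mm for +12 N). Lift clear and check.

arm_command:
  increments:
    - [[0,0,0.01],[0,0,0],0]
    - [[0,0,0.04],[0,0,0],0]
    - [[0,0,0.09],[0,0,0],0]
    - [[0,-0.01,0.14],[0,0,0],0]
    - [[-0.01,-0.02,0.17],[0,0,0],0]
    - [[-0.01,-0.02,0.17],[0,0,0],0]
    - [[-0.01,-0.02,0.17],[0,0,0],0]

```text
clock: 35.95
tcp_pos: [0.4817, -0.0736, 0.1997]
orientation: [-2.15, 2.289, -0.005]
contact_force: [-0.3, -0.3, 0.2]
grip_width: -0.0001
```

```bash
python3 - <<'E'
from chk import *
lever();spec("wrist","pf")
a=cv2.imread("pics/pf.png");b=r.grab_frame("side")
x,y=map(int,proj(r.camera_model("side"),tray(0,0,.02)))
s=cv2.resize(b[y-60:y+60,x-70:x+90],(400,300),interpolation=2)
cv2.imwrite("pics/final.png",np.hstack([cv2.convertScaleAbs(cv2.resize(a[30:330,120:520],(400,300)),alpha=1.4),s]))
E
```

```text
red n 74 [360 198] [373 211] [366.82432432 203.94594595]
0.6 [[363.5, 199.2], [367.3, 188.3]]
0.9 [[365.2, 200.4], [370.1, 190.7]]
1.2 [[366.2, 202.8], [371.9, 194.9]]
1.35 [[366.5, 204.3], [372.4, 197.6]]
1.45 [[366.6, 205.4], [372.6, 199.6]]
wrist 31 [(43, [58.0, 41.6]), (121, [45.5, 30.6]), (67, [30.8, 42.5]), (111, [15.6, 30.4])]
wrist -31 [(121, [45.6, -32.9]), (63, [31.3, -18.8]), (110, [16.3, -32.3])]
```

View pics/final.png

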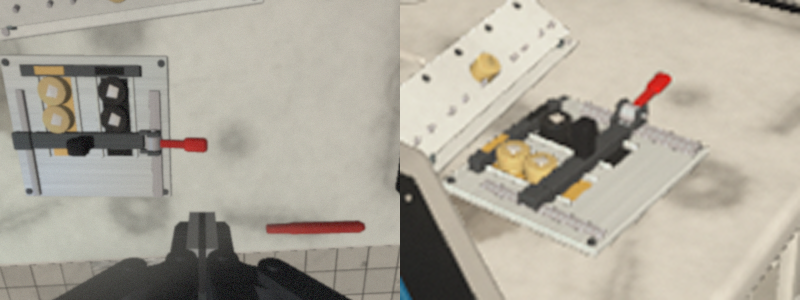

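```bash
python3 -c "
from bench import r
print(r.hand_in(),r.get_obs()['clock'])"
```

```text
the job is handed in; nothing more can be done
the job is handed in; nothing more can be done
```

The job is done and handed in at about 36 s. The four 30 mm mounts lie flat, specimen face up, two amber in the amber lane and two black in the black lane. The fence was slid up until it would move no further, then the lever was flipped down and the arm lifted clear.

**Last checks:**
- **Rows:** the specimen centres measured at tray x of about 45.5 and 16 mm in both lanes (45 and 15 expected). Before locking, the push force rose to 14 N with almost no movement. The centres did not shift when I let go of the fence.
- **Lever:** it was pressed to 28 N against its stop, moving only 0.6 mm for the last 12 N. Afterwards its outline fits about 1.45 rad.
- **Left in place:** the small amber mount and the marker show where they were in the last picture. The large amber mount was not in the last view, so I did not check it again; the arm never went near it.

**What failed or disagreed:**
- **First grasp:** it closed on air without moving the mount. The stated fingertip offset (17 mm ahead of the TCP) did not hold. Touching the worktop showed the tips about 4.5 mm behind the reported TCP. I used that value from then on.
- **Gripper width:** it read about 27 mm on the 30 mm mounts.
- **Fence position:** its front face looked to be at about -35 mm at the start, not -45 mm. It closed after about 36 mm of travel, short of the stated 45 mm.
- **Black row:** it measured about 1–2 mm off the lane centre, within the lane's 3 mm clearance.

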